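# Load a solder pallet from the dry pot and bring it under the fume hood

### The arm

A 6-joint arm with a two-finger parallel gripper is mounted at the origin on the work surface. World frame = base frame: x ahead of the robot, y to its left, z up, the work surface at z = 0. Lengths are in mm, angles in rad, forces in N, time in s.
With the tool pointing down it reaches from about 350 to 975 mm from the base axis. Payload 7.1 kg.
Tool frame: the origin (TCP) lies midway between the tips of the shut fingers; the grasp point (between the pads) lies 19 mm behind it; z points along the fingers, y is the line along which they close (so a half turn about z gives the same grasp; the last joint's range is limited). The gripper opens to 88 mm and grips with 3 to 60 N. Pads are 20 mm wide; open, the fingers measure 115 mm over their backs; the gripper's body (75 mm by 178 mm) begins 61 mm behind the grasp point.
Start: joints at [-1.305, 0.423, 1.63, -0, 1.089, -0.019], TCP at [175.622, -599.801, 222.675] pointing down, gripper open.
Joint ranges: [-3, 3], [-0.9, 2.11], [0.09, 2.58], [-1.31, 4.45], [0.11, 2.69], [-2.54, 2.54]. Speed limits (rad/s): [2.39, 2.39, 3.01, 3.14, 3.14, 3.14].

### API

Orientations are given as a rotation vector (axis times angle).
In Python, from workcell import ctrl gives the robot as it stands. The module is installed in compiled form; this text tells all that it offers.
- The arm moves only by the tool apply_moves, never from a script. Its argument "targets" is a list of rows, each a list of 3 entries, a list of its own where there are three numbers: the opening, from -1 (shut) to 1 (fully open), then the shift along the tool's x, y, z normalised to -1 to 1, where 1 is 5 cm, then the turn, a rotation vector about the tool's x, y, z normalised to -1 to 1, where 1 is 90 degrees. In form: [[jaw, [x, y, z], [wx, wy, wz]], ...]. A call has 1 to 8 rows; each row shifts and turns the commanded pose from where the row before left it, along the tool's axes as they then stand; what a row does not reach is not made up. A row lasts 1/8 s, in which the tool goes at most 62.5 mm and 10.7 degrees, less where a joint would pass 70% of its speed; a pose out of reach is approached as far as the arm can. A call with a number of a shift or a turn outside -1 to 1 is refused whole. A call with a gripper value outside its range is refused whole. The fingers move at their own pace and stop on an object; the grip force is fixed at half the most. Time passes only in rows, so rows that do not move let the fingers close. It gives the time, the measured TCP pose, the force, the opening and the grip force at its end, in the units of the state.
- ctrl.get_obs(): the state, without advancing time (a new reading comes with each control period).
- ctrl.get_image(name): name is "scene" or "top" or "wrist"; returns a dict with "pixels" (420x560x3 uint8, blue, green, red), "camera_matrix" (3x3 intrinsics, pixels), "view" (4x4, takes a point from world to camera coordinates); the wrist camera has in their place "hand_eye" (4x4, takes a point from camera to tool coordinates, whose origin is the TCP and whose axes are the flange's). Camera axes: x right, y down, z forward; pixel columns grow to the right and rows downward; lengths in mm; the calibration is good to about 2 mm. A picture is of the moment at which its call begins: read the wrist's pose just before it. There is no depth.
- ctrl.close_job(): hands the job in; it is judged then, once.
Trained networks look in the newest picture that a camera, given by its name, has taken for a name from the list of things; names that differ only in an ending like _2 or _b are one class to them, and where a whole thing is asked for, a point or a joint stands for the part that bears it (a point fixed in the world has none). Each returns a list of dicts, best first, with "score" (0 to 1); they miss things now and then, are a little off and sometimes report something else, mostly with a low value. They report only what shows in the picture. A call takes as long as a camera call.
- ctrl.masks_of(label, camera): "region" (420x560 bool, what is visible of it) and "bbox" ([left, top, right, bottom] in pixels, round what is visible of it).
- ctrl.pinpoint(label, camera): "xy" ([column, row] in pixels: a listed point, or the origin of a listed thing).
The state is a dict: "t": time; "qpos": joint angles; "qvel": joint speeds; "joint_torque": joint torques, N m; "ee_pos": TCP position; "orientation": TCP orientation; "ft_force": force on the tool from outside, world axes, zero at the start; "moment": the same for the moment, N m; "width": finger opening in mm; "grasp_force": force on a finger pad.
Only numpy, scipy, OpenCV 4.12 (cv2) and the standard library are available. Lean on these libraries where they do the work, as an engineer would, in place of code of your own. Each camera call takes 0.05 s, during which the arm holds its last target. There are 200 camera calls.

### The job

Lift the lid off the dry pot by its knob and set it down flat on the bench, then move every converter module from the pot into the solder pallet where it stands, pins up and side by side, and put the lid back on properly. Then slide the loaded pallet across the bench (never lift it off the bench) until it sits centred and square on the heating plate, and last of all swing the fume hood over the middle of the plate. Leave the other things on the bench alone.

Things in the scene. Friction and masses are not known exactly. Their poses are not given: they have to be found in the camera images.
- drypot: Dry pot: round open aluminium pot, fixed, outer diameter 178 mm, inner 164 mm, rim at 70 mm, flat inner floor at 22 mm above the bench; side ears reach 106 mm from the axis. Origin on its axis at bench level, z up. The modules stand about 42 mm from the axis, one on each side along its +x, +y, -x and -y (empty where absent), long side along the wall.
- lid: Loose round aluminium lid, 0.35 kg, 56 mm high with its knob: flange diameter 182 mm, 6 mm thick, over a locating boss diameter 150 mm, 10 mm deep, that drops inside the pot's rim (7 mm play all round). Origin at the centre of the boss's underside, z up through the knob. Fully home the origin is 60 mm above the bench; set aside it stands on its boss, origin at bench level.
- lid_knob (a point): Centre to grip of the lid's round black knob: diameter 32 mm, spanning 26 to 56 mm above the lid's origin; this point is 42 mm above that origin, on the axis. A thinner stem joins it to the flange, whose top is at 16 mm.
- module1: Potted converter module, 45 g: black block 36 mm (its x) by 22 mm (its y) by 18 mm high, with 5 mm brass pins standing on top (look only, total 23 mm). Origin at the centre of its underside, z up towards the pins. Two to four of the modules are present, standing pins up on the pot's inner floor; an absent one reads None from the start.
- module2: Potted converter module, 45 g: black block 36 mm (its x) by 22 mm (its y) by 18 mm high, with 5 mm brass pins standing on top (look only, total 23 mm). Origin at the centre of its underside, z up towards the pins. Two to four of the modules are present, standing pins up on the pot's inner floor; an absent one reads None from the start.
- module3: Potted converter module, 45 g: black block 36 mm (its x) by 22 mm (its y) by 18 mm high, with 5 mm brass pins standing on top (look only, total 23 mm). Origin at the centre of its underside, z up towards the pins. Two to four of the modules are present, standing pins up on the pot's inner floor; an absent one reads None from the start.
- module4: Potted converter module, 45 g: black block 36 mm (its x) by 22 mm (its y) by 18 mm high, with 5 mm brass pins standing on top (look only, total 23 mm). Origin at the centre of its underside, z up towards the pins. Two to four of the modules are present, standing pins up on the pot's inner floor; an absent one reads None from the start.
- pallet: Aluminium solder pallet, 0.55 kg, standing on the bench: outer 150 mm (its x) by 170 mm (its y), floor 4 mm thick, rim 5 mm wide rising to 10 mm above the bench. A steel bail handle stands over its +y end. Origin at the centre of its underside, z up. It slides freely on the bench.
- pallet_handle (a point): Middle of the handle's bar: round bar diameter 12 mm, 70 mm long along the pallet's x, its axis 52 mm above the bench, at y = +72 mm in the pallet's frame; two upright legs at its ends (x = -35 and +35 mm).
- hotplate: Heating plate (cold now) let in flush with the bench top, so that the pallet slides straight onto it: black glass 210 mm (its x) by 230 mm (its y) in a thin steel trim with a thin grey ring in the middle. Origin at its centre at bench level; not an obstacle.
- hood_mouth (a point): Centre of the fume hood's mouth (black cone, diameter 132 mm, 195 mm above the bench), on an arm that swings level about an upright column 340 mm away; the hinge axis lies on the level line from hood_grip through this point, beyond it. It starts clear of the plate, to the robot's left of it, about 1.2 rad of swing away. Tube 60 mm thick at 305 mm height; hood and arm reach 341 mm.
- hood_grip (a point): Where to hold the hood's upright black grip: round post diameter 21 mm from 206 to 298 mm height, free at the top, 100 mm beyond the hood's centre on the side away from the column (440 mm from the hinge axis); this point is at 275 mm. Light friction (1 to 2 N here) holds the arm where it is left. The post may turn in the fingers as the arm swings.
- housing: Bystander: teal transmitter housing, diameter 76 mm, 66 mm high, a brass tube sticking out 109 mm along its +x. Origin at the centre of its underside.
- spool: Bystander: solder spool standing up, diameter 54 mm, 44 mm high. Origin at the centre of its underside.
- flux: Bystander: small white flux bottle, diameter 36 mm, about 85 mm high. Origin at the centre of its underside.
- driver: Bystander: screwdriver lying on the bench, about 200 mm long along its x. Origin under its middle.
- tin: Bystander: tip-cleaner tin, diameter 60 mm, 40 mm high. Origin at the centre of its underside.
- block: Bystander: dark steel block 50 mm (x) by 110 mm (y) by 30 mm, with a small pin. Origin at the centre of its underside.

How it is judged (in metres and radians):
On the way, in this order (a step that is already met when the one before it is completed fails the run):
1. the lid lies flat on the bench beside the pot, let go (height (world z) of lid below 0.006 m and angle between lid's own z axis and vertical below 0.08 rad and horizontal distance between lid and drypot above 0.15 m and contact force between the fingers and lid below 0.3 N and linear speed of lid below 0.03 m/s), for 0.2 s.
2. every module that is present stands in the pallet, pins up, let go (x of module1 in the frame of pallet between -0.066 and 0.066 m and y of module1 in the frame of pallet between -0.076 and 0.072 m and z of each of module1, module2, module3, module4 in the frame of pallet below 0.01 m and angle between each of module1, module2, module3, module4's own z axis and vertical below 0.2 rad and contact force between the fingers and module1 below 0.3 N and x of module2 in the frame of pallet between -0.066 and 0.066 m and y of module2 in the frame of pallet between -0.076 and 0.072 m and contact force between the fingers and module2 below 0.3 N and x of module3 in the frame of pallet between -0.066 and 0.066 m and y of module3 in the frame of pallet between -0.076 and 0.072 m and contact force between the fingers and module3 below 0.3 N and x of module4 in the frame of pallet between -0.066 and 0.066 m and y of module4 in the frame of pallet between -0.076 and 0.072 m and contact force between the fingers and module4 below 0.3 N), for 0.2 s.
3. the lid is back home on the pot, let go (all of step 2 and horizontal distance between lid and drypot below 0.011 m and z of lid in the frame of drypot between 0.055 and 0.0635 m and angle between lid's own z axis and vertical below 0.04 rad and contact force between the fingers and lid below 0.3 N), for 0.2 s.
4. the loaded pallet sits centred and square on the heating plate, let go (all of step 2 and x of pallet in the frame of hotplate between -0.03 and 0.03 m and y of pallet in the frame of hotplate between -0.03 and 0.03 m and angle between the x axis of pallet and the x axis of hotplate, either way round below 0.175 rad and contact force between the fingers and pallet below 0.3 N), for 0.2 s.
5. the hood is over the middle of the plate (horizontal distance between hood_mouth and hotplate below 0.045 m), for 0.5 s.
At the end, for the whole second after the job is handed in: The lid lies flat, home on the pot; every present module stands pins up on the pallet floor; the pallet centre is within 30 mm of the plate centre along each plate axis, square within 10 degrees; the hood mouth is within 45 mm of the plate centre; all released and at rest (all of step 4 and horizontal distance between lid and drypot below 0.011 m and z of lid in the frame of drypot between 0.055 and 0.0635 m and angle between lid's own z axis and vertical below 0.04 rad and contact force between the fingers and lid below 0.3 N and horizontal distance between hood_mouth and hotplate below 0.045 m and linear speed of each of module1, module2, module3, module4, lid, pallet below 0.02 m/s); the robot touches nothing.
It fails at once if the pallet was lifted off the bench or tipped (height (world z) of pallet above 0.012 m or angle between pallet's own z axis and vertical above 0.12 rad).
It fails at once if a bystander was moved by more than 40 mm (distance of any of housing, spool, flux, driver, tin, block from where it was at the start of the episode above 0.04 m).
Of module1, module2, module3, module4 only 2 to 4 are there at a start; the rules pass over those that are not, and their reading is None.
At some moment in a run one of lid, pallet may be knocked a few centimetres aside while the robot is not near it.
It also fails if it takes over 210 s, if anything falls off the work surface, if the arm or the gripper's body presses on something with over 40 N, if the wrist force passes 120 N, or if a joint passes its speed limit or range.

## Working session

There is one attempt and no reset: what is moved stays moved. The work goes in short steps, Python scripts to look and compute and a tool call to move; the robot and the scene stay as the last step left them, time stands still between calls to the robot, and variables do not carry over. Pictures are saved under pics/ and viewed, at most 14 in all, crops included, and the job is handed in when it is done.

Besides the shell and the picture viewer there is one more tool, called after "Emit:" as name(argument=value, ...) on one line, values as JSON. apply_moves: Moves the arm, as the interface text tells. Scaled input: -1 to 1 covers 5 cm each way for a shift and 90 degrees each way for a turn. Its arguments: {"type":"object","properties":{"targets":{"type":"array"}},"required":["targets"]}

```bash
mkdir -p pics; cat > h.py <<'E'
import numpy as np, cv2
from scipy.spatial.transform import Rotation as R
from workcell import ctrl
def img(n,save=None):
    o=ctrl.get_obs(); d=ctrl.get_image(n)
    K=np.array(d["camera_matrix"])
    if "view" in d: V=np.array(d["view"])
    else:
        T=np.eye(4);T[:3,:3]=R.from_rotvec(o["orientation"]).as_matrix();T[:3,3]=o["ee_pos"]
        V=np.linalg.inv(T@np.array(d["hand_eye"]))
    if save: cv2.imwrite("pics/"+save,d["pixels"])
    return d["pixels"],K,V@np.eye(4)
def ray(K,V,p):
    c=np.linalg.inv(V); d=c[:3,:3]@np.linalg.inv(K)@np.array([p[0],p[1],1.]); return c[:3,3],d
def at_z(K,V,p,z):
    o,d=ray(K,V,p); return (o+d*(z-o[2])/d[2])
def tri(rays):
    A=0;b=0
    for o,d in rays:
        d=d/np.linalg.norm(d);P=np.eye(3)-np.outer(d,d);A=A+P;b=b+P@o
    return np.linalg.solve(A,b)
def proj(K,V,X):
    c=V[:3,:3]@np.array(X,float)+V[:3,3]; p=K@c; return p[:2]/p[2]
def st():
    o=ctrl.get_obs(); print({k:np.round(o[k],3) for k in ("t","qpos","ee_pos","orientation","ft_force","width","grasp_force")})
E
python3 - <<'E'
from h import *
st()
names="drypot lid lid_knob module1 pallet pallet_handle hotplate hood_mouth hood_grip housing spool flux driver tin block".split()
cams={c:img(c,c+"0.png")[1:] for c in("scene","top")}
for c in cams:print(c,"cam pos",np.linalg.inv(cams[c][1])[:3,3].round())
for n in names:
    rs=[]
    for c in cams:
        r=ctrl.pinpoint(n,c)
        if r: rs.append(ray(*cams[c],r[0]["xy"])); print(n,c,[(np.round(q["xy"]),round(q["score"],2)) for q in r[:2]],at_z(*cams[c],r[0]["xy"],0).round()[:2])
    if len(rs)==2:print("   tri",tri(rs).round(1))
E
```

```text
{'t': np.float64(0.0), 'qpos': array([-1.305,  0.424,  1.631, -0.   ,  1.089, -0.019]), 'ee_pos': array([ 175.457, -599.308,  221.911]), 'orientation': array([-3.108, -0.446,  0.   ]), 'ft_force': array([0.6  , 1.402, 0.3  ]), 'width': np.float64(87.541), 'grasp_force': np.float64(0.0)}
scene cam pos [1014. -472.  916.]
top cam pos [ 331.   39. 1307.]
drypot scene [(array([347., 181.]), 0.63)] [486. 365.]
drypot top [(array([286., 224.]), 0.39)] [510.  -7.]
   tri [557.5  62.8 255.1]
lid scene [(array([351., 166.]), 0.62), (array([339., 186.]), 0.21)] [452. 429.]
lid top [(array([167., 236.]), 0.73)] [480. 383.]
   tri [479.2 374.4  49.4]
lid_knob scene [(array([353., 156.]), 0.64), (array([344., 188.]), 0.21)] [424. 475.]
lid_knob top [(array([167., 230.]), 0.88)] [500. 383.]
   tri [490.3 359.1 106.6]
module1 scene [(array([376., 273.]), 0.38)] [756. 139.]
pallet scene [(array([250., 262.]), 0.66), (array([365., 235.]), 0.2)] [492. -65.]
pallet top [(array([306., 226.]), 0.83)] [501. -75.]
   tri [499.9 -72.7  14.9]
pallet_handle scene [(array([270., 238.]), 0.86), (array([255., 26
[... 875 characters left out ...]
1.]), 0.66)] [ 708. -149.]
   tri [ 709.5 -149.5   -4.8]
flux scene [(array([366., 232.]), 0.66), (array([394., 215.]), 0.15)] [655. 233.]
flux top [(array([215., 181.]), 0.62)] [662. 225.]
   tri [659.2 223.6  11.4]
driver scene [(array([145., 277.]), 0.96)] [ 328. -288.]
driver top [(array([216., 184.]), 0.63), (array([376., 282.]), 0.57)] [652. 224.]
   tri [549.3 -84.7 315. ]
tin scene [(array([285., 188.]), 0.73)] [364. 206.]
tin top [(array([226., 273.]), 0.66)] [357. 191.]
   tri [362.3 196.6   4.2]
block scene [(array([376., 271.]), 0.7), (array([353., 157.]), 0.39)] [752. 143.]
block top [(array([238., 151.]), 0.6), (array([324., 161.]), 0.59)] [766. 148.]
   tri [758.4 142.5   8.3]
```

View pics/scene0.png

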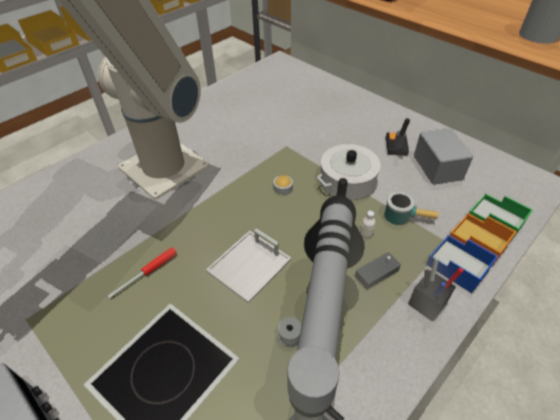

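View pics/top0.png

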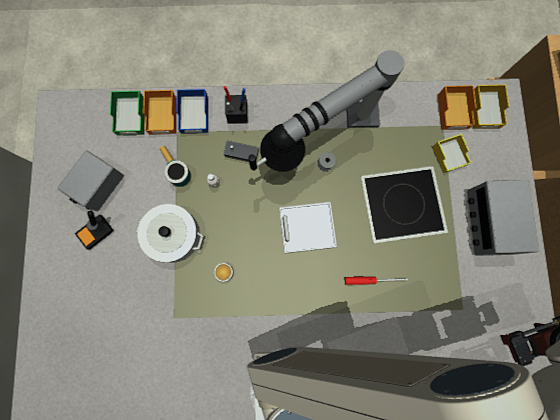

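The scene view shows the lidded pot at (350,170), pallet at (250,263), plate at (163,370) and hood at (335,230). The top view agrees: lid at (167,235), pallet at (307,227), plate at (404,204), hood cone at (282,150) and grip at (255,161). I'll move the wrist camera towards the pot with the tool yaw at 90°.

Emit:
apply_moves(targets=[[1, [0, 0, -0.4], [0, 0, -0.102]], [1, [0, 0, -0.4], [0, 0, -0.102]], [1, [0, 0, -0.4], [0, 0, -0.102]], [1, [0, 0, -0.4], [0, 0, -0.102]], [1, [0, 0, -0.4], [0, 0, -0.102]], [1, [0, 0, -0.4], [0, 0, -0.102]], [1, [0, 0, -0.4], [0, 0, -0.102]], [1, [0, 0, -0.4], [0, 0, -0.105]]])

```text
t: 2.6
ee_pos: [175.6, -599.7, 383.4]
orientation: [-2.215, -2.228, -0.0]
ft_force: [0.5, 0.3, -0.1]
width: 87.8
grasp_force: 0.0
```

Emit:
apply_moves(targets=[[1, [0.95, 0.78, 0], [0, 0, 0]], [1, [0.95, 0.78, 0], [0, 0, 0]], [1, [0.95, 0.78, 0], [0, 0, 0]], [1, [0.95, 0.78, 0], [0, 0, 0]], [1, [0.95, 0.78, 0], [0, 0, 0]], [1, [0.95, 0.78, 0], [0, 0, 0]], [1, [0.95, 0.78, 0], [0, 0, 0]], [1, [0.95, 0.78, 0], [0, 0, 0]]])

```text
t: 3.6
ee_pos: [488.5, -217.9, 383.0]
orientation: [2.22, 2.221, 0.0]
ft_force: [0.1, -1.2, -0.3]
width: 87.8
grasp_force: 0.0
```

```bash
python3 - <<'E'
from h import *
st()
p,K,V=img("wrist","w1.png"); print("wristcam",np.linalg.inv(V)[:3].round(2))
for n in("pallet","pallet_handle"):
    for r in ctrl.pinpoint(n,"wrist")[:2]: print(n,np.round(r["xy"]),round(r["score"],2),at_z(K,V,r["xy"],52 if "h" in n else 0).round(1))
p,K,V=img("top","t1.png")
for n,z in(("pallet",10),("hotplate",0),("driver",0)):
    for m in ctrl.masks_of(n,"top")[:2]:
        c=max(cv2.findContours(m["region"].astype(np.uint8),0,1)[0],key=cv2.contourArea)
        b=cv2.boxPoints(cv2.minAreaRect(c)); w=np.array([at_z(K,V,q,z) for q in b])
        print(n,round(m["score"],2),m["bbox"],w[:,:2].round(),"centre",w.mean(0).round(1))
for n,z in(("hood_mouth",195),("hood_grip",275),("lid_knob",102),("lid",60),("tin",20)):
    for r in ctrl.pinpoint(n,"top")[:2]: print(n,np.round(r["xy"]),round(r["score"],2),at_z(K,V,r["xy"],z).round(1))
E
```

```text
{'t': np.float64(3.6), 'qpos': array([-0.442,  0.137,  1.646, -0.   ,  1.358, -0.442]), 'ee_pos': array([ 488.46 , -217.924,  382.995]), 'orientation': array([2.22 , 2.221, 0.   ]), 'ft_force': array([ 0.116, -1.23 , -0.296]), 'width': np.float64(87.767), 'grasp_force': np.float64(0.0)}
wristcam [[ 1.0000e+00 -0.0000e+00  0.0000e+00  4.8779e+02]
 [-0.0000e+00 -9.7000e-01 -2.5000e-01 -1.5081e+02]
 [ 0.0000e+00  2.5000e-01 -9.7000e-01  5.4567e+02]]
pallet [280.  72.] 0.88 [498.6 -78.3   0. ]
pallet 0.83 [280.9, 202.3, 337.5, 253.1] [[ 564.   13.]
 [ 580. -159.]
 [ 430. -168.]
 [ 415.    0.]] centre [497.  -78.7  10. ]
hotplate 0.91 [360.5, 176.0, 439.6, 234.5] [[ 510. -408.]
 [ 576. -503.]
 [ 505. -548.]
 [ 441. -454.]] centre [ 507.8 -478.4    0. ]
driver 0.6 [138.6, 204.9, 197.1, 261.4] [[453. 508.]
 [625. 428.]
 [534. 258.]
 [366. 341.]] centre [494.5 383.8   0. ]
driver 0.47 [344.3, 276.2, 360.2, 285.0] [[ 333. -193.]
 [ 331. -234.]
 [ 309. -233.]
 [ 310. -191.]] centre [ 320.8 -212.8    0. ]
hood_mouth [283. 152.] 0.94 [695.9   1.4 195. ]
hood_grip [286. 228.] 0.59 [463.2   3.2 275. ]
lid_knob [164. 228.] 0.84 [495.8 367.8 102. ]
lid [168. 230.] 0.87 [492.9 365.3  60. ]
lid [163. 230.] 0.28 [494.9 379.4  60. ]
tin [228. 270.] 0.87 [366.2 183.6  20. ]
```

Emit:
apply_moves(targets=[[1, [1, 0, 0], [0, 0, 0]], [1, [1, 0, 0], [0, 0, 0]], [1, [1, 0, 0], [0, 0, 0]], [1, [1, 0, 0], [0, 0, 0]], [1, [1, 0, 0], [0, 0, 0]], [1, [1, 0, 0], [0, 0, 0]], [1, [1, 0, 0], [0, 0, 0]], [1, [1, 0, 0], [0, 0, 0]]])

```text
t: 5.2
ee_pos: [487.2, 181.6, 382.9]
orientation: [2.222, 2.221, 0.001]
ft_force: [0.8, 0.5, -0.3]
width: 88.1
grasp_force: 0.0
```

```bash
cat > two.py <<'E'
from h import *
import sys
st()
E
python3 - <<'E'
from h import *
st()
p,K,V=img("wrist","w2.png"); print("wristcam",np.linalg.inv(V)[:3,3].round(1))
for n,z in(("lid_knob",102),("lid",60),("hood_mouth",195),("hood_grip",275),("tin",0),("pallet_handle",52)):
    for r in ctrl.pinpoint(n,"wrist")[:2]: print(n,np.round(r["xy"]),round(r["score"],2),at_z(K,V,r["xy"],z).round(1))
E
```

```text
{'t': np.float64(5.2), 'qpos': array([ 0.334,  0.111,  1.675, -0.   ,  1.355,  0.334]), 'ee_pos': array([487.206, 181.564, 382.914]), 'orientation': array([2.222e+00, 2.221e+00, 1.000e-03]), 'ft_force': array([ 0.785,  0.485, -0.315]), 'width': np.float64(88.063), 'grasp_force': np.float64(0.0)}
wristcam [486.6 248.6 545.6]
lid_knob [270.  16.] 0.56 [482.9 368.2 102. ]
lid [273.  27.] 0.84 [486.9 366.2  60. ]
hood_mouth [190. 152.] 0.56 [404.6 220.6 195. ]
tin [190. 154.] 0.56 [357.6 202.8   0. ]
pallet_handle [278. 294.] 0.56 [493.9  -8.1  52. ]
```

Emit:
apply_moves(targets=[[1, [1, 0, 0], [0, 0, 0]], [1, [1, 0, 0], [0, 0, 0]], [1, [0.6, 0, 0], [0, 0, 0]], [1, [0, 0, 0], [0, 0, 0]]])

```text
t: 6.05
ee_pos: [487.5, 310.6, 382.4]
orientation: [-2.22, -2.223, 0.0]
ft_force: [-0.1, -0.7, 0.3]
width: 87.5
grasp_force: 0.0
```

```bash
cat > look.py <<'E'
# look.py tag label:z ... : wrist picture, pinpoint candidates, stored rays
from h import *
import sys,pickle
st()
p,K,V=img("wrist",sys.argv[1]+".png"); D={}
for a in sys.argv[2:]:
    n,z=a.split(":")
    for r in ctrl.pinpoint(n,"wrist")[:4]:
        D.setdefault(n,ray(K,V,r["xy"])); print(n,np.round(r["xy"],1),round(r["score"],2),at_z(K,V,r["xy"],float(z)).round(1))
pickle.dump((D,K,V),open("pics/"+sys.argv[1]+".pkl","wb"))
E
python3 look.py w3 lid_knob:102 lid:60 drypot:0
```

```text
{'t': np.float64(6.05), 'qpos': array([ 0.547,  0.211,  1.557, -0.   ,  1.374,  0.546]), 'ee_pos': array([487.458, 310.619, 382.412]), 'orientation': array([-2.22 , -2.223,  0.   ]), 'ft_force': array([-0.073, -0.668,  0.263]), 'width': np.float64(87.53), 'grasp_force': np.float64(0.0)}
lid_knob [272.9 129.6] 0.8 [486.6 370.  102. ]
lid_knob [194.8 232.8] 0.18 [382.7 236.5 102. ]
lid [273.  133.3] 0.87 [486.7 364.4  60. ]
drypot [277.5 380.7] 0.18 [494.9 -81.5   0. ]
```

Emit:
apply_moves(targets=[[1, [0.8, 0, 1], [0, 0, 0]], [1, [0.8, 0, 1], [0, 0, 0]], [1, [0, 0, 0.6], [0, 0, 0]], [1, [0, 0, 0], [0, 0, 0]]])

```text
t: 6.75
ee_pos: [486.2, 386.6, 252.7]
orientation: [-2.221, -2.221, 0.008]
ft_force: [-0.3, -0.1, 1.5]
width: 87.7
grasp_force: 0.0
```

```bash
python3 look.py w4 lid_knob:102 lid:60 drypot:0; python3 - <<'E'
from h import *
import pickle
a,b=[pickle.load(open(f"pics/{n}.pkl","rb"))[0] for n in("w3","w4")]
for k in a:
    if k in b: print(k,tri([a[k],b[k]]).round(1))
E
```

```text
{'t': np.float64(6.75), 'qpos': array([ 0.653,  0.389,  1.609, -0.   ,  1.15 ,  0.653]), 'ee_pos': array([486.158, 386.628, 252.716]), 'orientation': array([-2.221, -2.221,  0.008]), 'ft_force': array([-0.345, -0.142,  1.494]), 'width': np.float64(87.734), 'grasp_force': np.float64(0.0)}
lid_knob [273.4 217. ] 0.93 [485.2 368.7 102. ]
lid [275.5 207.9] 0.88 [487.3 367.1  60. ]
lid_knob [485.9 370.1 107.2]
lid [487.  364.1  47.7]
```

View pics/w4.png

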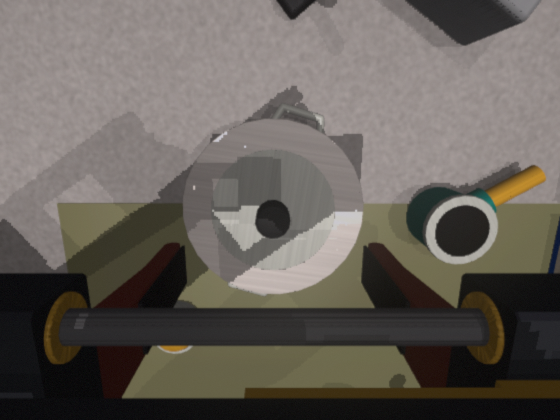

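The wrist picture shows the lid centred at (274,207) with its knob at (273,217). Triangulated, the knob is at about (485.5, 369.5, 105), so I'll grip it there.

Emit:
apply_moves(targets=[[1, [-0.17, 0, 0.9], [0, 0, 0]], [1, [-0.17, 0, 0.9], [0, 0, 0]], [1, [0, 0, 0.9], [0, 0, 0]], [1, [0, 0, 0.62], [0, 0, 0]], [-1, [0, 0, 0], [0, 0, 0]], [-1, [0, 0, 0], [0, 0, 0]], [-1, [0, 0, 0], [0, 0, 0]], [-1, [0, 0, 0], [0, 0, 0]]])

```text
t: 7.95
ee_pos: [487.8, 371.9, 90.5]
orientation: [2.221, 2.222, 0.004]
ft_force: [-0.6, 0.7, -0.2]
width: 51.3
grasp_force: 0.0
```

Emit:
apply_moves(targets=[[-1, [0, 0, 0], [0, 0, 0]], [-1, [0, 0, 0], [0, 0, 0]], [-1, [0, 0, 0], [0, 0, 0]], [-1, [0, 0, -0.4], [0, 0, 0]]])

```text
t: 8.45
ee_pos: [485.6, 370.4, 107.9]
orientation: [-2.22, -2.222, 0.007]
ft_force: [0.6, -0.7, -4.0]
width: 31.3
grasp_force: 30.0
```

Emit:
apply_moves(targets=[[-1, [0, 0, -0.8], [0, 0, 0]], [-1, [0, 0, -0.8], [0, 0, 0]], [-1, [-0.73, 0.06, 0], [0, 0, 0]], [-1, [-0.73, 0.06, 0], [0, 0, 0]], [-1, [-0.73, 0.06, 0], [0, 0, 0]], [-1, [-0.73, 0.06, 0], [0, 0, 0]], [-1, [-0.73, 0.06, 0], [0, 0, 0]], [-1, [-0.73, 0.06, 0], [0, 0, 0]]])

```text
t: 9.45
ee_pos: [505.3, 151.2, 189.9]
orientation: [2.22, 2.222, 0.001]
ft_force: [0.3, 0.4, -4.0]
width: 31.5
grasp_force: 30.0
```

Emit:
apply_moves(targets=[[-1, [0, 0, 0.8], [0, 0, 0]], [-1, [0, 0, 0.8], [0, 0, 0]], [-1, [0, 0, 0.8], [0, 0, 0]], [-1, [0, 0, 0.4], [0, 0, 0]], [-1, [0, 0, 0.2], [0, 0, 0]], [-1, [0, 0, 0], [0, 0, 0]]])

```text
t: 10.2
ee_pos: [505.4, 152.5, 39.2]
orientation: [-2.221, -2.222, 0.0]
ft_force: [-0.3, -0.6, -3.4]
width: 31.6
grasp_force: 30.0
```

Emit:
apply_moves(targets=[[-1, [0, 0, 0.1], [0, 0, 0]], [-1, [0, 0, 0.08], [0, 0, 0]], [-1, [0, 0, 0.04], [0, 0, 0]], [-1, [0, 0, 0.02], [0, 0, 0]]])

```text
t: 10.7
ee_pos: [505.7, 152.5, 29.2]
orientation: [2.221, 2.222, 0.001]
ft_force: [-9.1, -3.8, 30.6]
width: 31.7
grasp_force: 30.0
```

Contact is made. I'll release, rise, and go and look into the pot.

Emit:
apply_moves(targets=[[-1, [0, 0, -0.02], [0, 0, 0]], [1, [0, 0, 0], [0, 0, 0]], [1, [0, 0, 0], [0, 0, 0]], [1, [0, 0, 0], [0, 0, 0]], [1, [0, 0, 0], [0, 0, 0]], [1, [0, 0, -0.8], [0, 0, 0]], [1, [0, 0, -0.9], [0, 0, 0]], [1, [0, 0, -0.9], [0, 0, 0]]])

```text
t: 11.7
ee_pos: [505.0, 152.4, 159.2]
orientation: [-2.221, -2.222, 0.001]
ft_force: [0.0, 0.3, 0.3]
width: 87.6
grasp_force: 0.0
```

Emit:
apply_moves(targets=[[1, [0.6, -0.1, -0.7], [0, 0, 0]], [1, [0.7, -0.1, -0.7], [0, 0, 0]], [1, [0.8, -0.1, -0.2], [0, 0, 0]], [1, [0.8, -0.1, 0], [0, 0, 0]], [1, [0.8, 0, 0], [0, 0, 0]], [1, [0, 0, 0], [0, 0, 0]], [1, [0, 0, 0], [0, 0, 0]]])

```text
t: 12.58
ee_pos: [484.8, 336.9, 237.6]
orientation: [2.22, 2.222, -0.002]
ft_force: [0.3, -0.5, 0.0]
width: 88.1
grasp_force: 0.0
```

```bash
python3 look.py w5 module1:45 drypot:0
```

```text
{'t': np.float64(12.575), 'qpos': array([ 0.587,  0.356,  1.695, -0.   ,  1.091,  0.586]), 'ee_pos': array([484.794, 336.861, 237.623]), 'orientation': array([ 2.220e+00,  2.222e+00, -2.000e-03]), 'ft_force': array([ 0.337, -0.472,  0.004]), 'width': np.float64(88.063), 'grasp_force': np.float64(0.0)}
module1 [236.7 148. ] 0.97 [447.6 379.7  45. ]
module1 [284.8 120.8] 0.88 [495.6 406.1  45. ]
module1 [315.  173.1] 0.65 [526.9 354.5  45. ]
drypot [272.8 160.5] 0.96 [483.7 362.6   0. ]
```

View pics/w5.png

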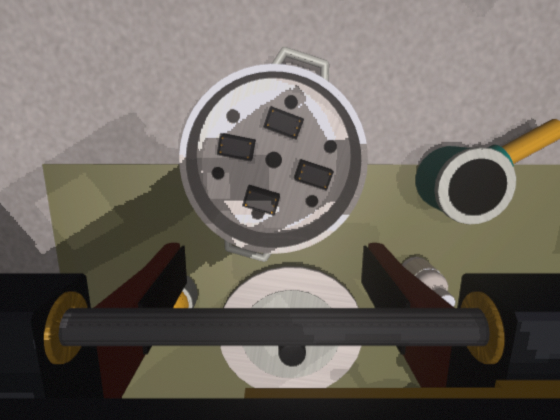

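The pot holds four modules, at pixels (237,147), (284,122), (314,174) and (261,199). Next I'll enlarge that area and measure their rectangles.

```bash
cat > mods.py <<'E'
from h import *
import sys
def mods(cam,tag,z=40):
    p,K,V=img(cam,tag+".png"); out=[]
    for m in ctrl.masks_of("module1",cam):
        if m["score"]<.3: continue
        c=max(cv2.findContours(m["region"].astype(np.uint8),0,1)[0],key=cv2.contourArea).reshape(-1,2)
        w=np.array([at_z(K,V,q,z)[:2] for q in c],np.float32)
        (cx,cy),(a,b),t=cv2.minAreaRect(w)
        if a<b: t+=90
        out.append((cx,cy,max(a,b),min(a,b),(t+90)%180-90)); print("module",round(m["score"],2),np.round(out[-1],1), "px",c.mean(0).round())
    return out
if __name__=="__main__":
    st(); mods("wrist",sys.argv[1])
    p=cv2.imread(f"pics/{sys.argv[1]}.png"); cv2.imwrite("pics/crop.png",cv2.resize(p[60:260,174:374],(600,600),interpolation=2))
    d=ctrl.pinpoint("module1","wrist"); print([np.round(r["xy"]) for r in d])
E
python3 mods.py w6
```

```text
{'t': np.float64(12.725), 'qpos': array([ 0.586,  0.356,  1.695, -0.   ,  1.091,  0.587]), 'ee_pos': array([485.22 , 336.345, 237.977]), 'orientation': array([ 2.222e+00,  2.221e+00, -1.000e-03]), 'ft_force': array([-0.397, -0.113, -0.153]), 'width': np.float64(87.83), 'grasp_force': np.float64(0.0)}
module 0.79 [471.1 325.9  35.8  24.3 -15.2] px [260. 199.]
module 0.79 [525.7 352.1  38.4  23.5 -17.7] px [312. 174.]
module 0.75 [446.1 380.4  36.9  22.9 -11.2] px [235. 147.]
module 0.64 [494.1 404.1  36.7  22.2 -20.3] px [282. 122.]
[array([235., 145.]), array([261., 196.]), array([313., 173.])]
```

View pics/crop.png

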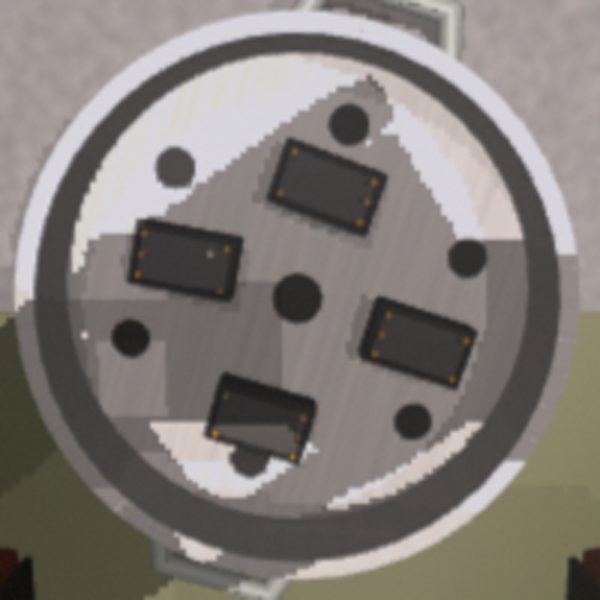

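The enlarged crop shows the four modules sharing one orientation, with the long side at about −16° to world x. They sit 42 mm around a pot centre of about (484,365). I'll turn the tool so the fingers close across the short side.

Emit:
apply_moves(targets=[[-0.18, [0, 0, 0], [0, 0, -0.102]], [-0.18, [0, 0, 0], [0, 0, -0.102]], [-0.18, [0, 0, 0], [0, 0, -0.102]], [-0.18, [0, 0, 0], [0, 0, -0.102]], [-0.18, [0, 0, 0], [0, 0, -0.102]], [-0.18, [0, 0, 0], [0, 0, -0.102]], [-0.18, [0, 0, 0], [0, 0, -0.102]], [-0.18, [0, 0, 0], [0, 0, -0.102]]])

```text
t: 13.88
ee_pos: [485.3, 337.0, 238.2]
orientation: [0.445, 3.11, 0.0]
ft_force: [-0.1, -0.1, -0.0]
width: 36.1
grasp_force: 0.0
```

```bash
cat > plan.py <<'E'
# plan.py x y z [x y z ...]: tool-frame shifts in move units between successive waypoints, from the pose now
from h import *
import sys
def plan(wps):
    o=ctrl.get_obs(); M=R.from_rotvec(o["orientation"]).as_matrix(); p=o["ee_pos"]
    for w in wps:
        w=np.array(w,float); s=M.T@(w-p)/50; print(w.round(),"units",s.round(3),"min rows",int(np.ceil(np.linalg.norm(s)/1.2))); p=w
if __name__=="__main__":
    st(); plan(np.array(sys.argv[1:],float).reshape(-1,3))
E
python3 plan.py 470.5 324.5 150  470.5 324.5 26  470.5 324.5 150 536 -112 150  536 -112 12
python3 - <<'E'
from mods import *
mods("wrist","w7")
E
```

```text
{'t': np.float64(13.875), 'qpos': array([ 0.587,  0.356,  1.694, -0.   ,  1.091, -0.7  ]), 'ee_pos': array([485.33 , 336.986, 238.15 ]), 'orientation': array([0.445, 3.11 , 0.   ]), 'ft_force': array([-0.145, -0.085, -0.022]), 'width': np.float64(36.103), 'grasp_force': np.float64(0.0)}
[470. 324. 150.] units [ 0.215 -0.323  1.763] min rows 2
[470. 324.  26.] units [ 0.   -0.    2.48] min rows 3
[470. 324. 150.] units [-0.    0.   -2.48] min rows 3
[ 536. -112.  150.] units [-3.703 -8.013 -0.   ] min rows 8
[ 536. -112.   12.] units [ 0.   -0.    2.76] min rows 3
module 0.88 [470.5 324.4  36.8  20.9 -16.5] px [259. 180.]
module 0.65 [445.7 379.7  35.5  22.8 -11.2] px [304. 141.]
module 0.62 [524.7 351.5  39.6  22.6 -18.3] px [298. 221.]
```

Emit:
apply_moves(targets=[[-0.18, [0.1, -0.16, 0.88], [0, 0, 0]], [-0.18, [0.11, -0.16, 0.88], [0, 0, 0]], [-0.18, [0, 0, 0.9], [0, 0, 0]], [-0.18, [0, 0, 0.8], [0, 0, 0]], [-0.18, [0, 0, 0.5], [0, 0, 0]], [-0.18, [0, 0, 0.26], [0, 0, 0]], [-0.18, [0, 0, 0], [0, 0, 0]], [-1, [0, 0, 0], [0, 0, 0]]])

```text
t: 14.98
ee_pos: [471.3, 325.5, 28.1]
orientation: [0.453, 3.108, 0.002]
ft_force: [-0.0, 0.5, 0.2]
width: 29.4
grasp_force: 0.0
```

Emit:
apply_moves(targets=[[-1, [0, 0, 0], [0, 0, 0]], [-1, [0, 0, 0], [0, 0, 0]], [-1, [0, 0, 0], [0, 0, 0]], [-1, [0, 0, -0.3], [0, 0, 0]], [-1, [0, 0, -0.5], [0, 0, 0]], [-1, [0, 0, -0.8], [0, 0, 0]], [-1, [0, 0, -0.88], [0, 0, 0]], [-1, [0, 0, 0], [0, 0, 0]]])

```text
t: 15.98
ee_pos: [472.6, 326.5, 155.4]
orientation: [0.451, 3.103, 0.008]
ft_force: [-0.2, -0.7, -0.3]
width: 21.8
grasp_force: 30.0
```

Emit:
apply_moves(targets=[[-1, [-0.46, -1, 0], [0, 0, 0]], [-1, [-0.46, -1, 0], [0, 0, 0]], [-1, [-0.46, -1, 0], [0, 0, 0]], [-1, [-0.46, -1, 0], [0, 0, 0]], [-1, [-0.46, -1, 0], [0, 0, 0]], [-1, [-0.46, -1, 0], [0, 0, 0]], [-1, [-0.46, -1, 0], [0, 0, 0]], [-1, [-0.46, -1, 0], [0, 0, 0]]])

```text
t: 16.98
ee_pos: [532.5, -112.4, 150.6]
orientation: [-0.452, -3.108, -0.0]
ft_force: [-0.0, 0.5, -0.7]
width: 21.9
grasp_force: 30.0
```

```bash
cat > pal.py <<'E'
from h import *
for c in("top","scene"):
    p,K,V=img(c,c+"p.png")
    for n,z in(("pallet",0),("pallet_handle",52)):
        for r in ctrl.pinpoint(n,c)[:1]: print(c,n,round(r["score"],2),at_z(K,V,r["xy"],z).round(1))
E
python3 pal.py; python3 plan.py 536 -112 40 536 -112 10
```

```text
top pallet 0.96 [497.6 -80.9   0. ]
top pallet_handle 0.65 [492.9  -6.4  52. ]
scene pallet 0.81 [496.3 -62.6   0. ]
scene pallet_handle 0.72 [ 722.7 -165.9   52. ]
{'t': np.float64(17.275), 'qpos': array([-0.225,  0.403,  1.862,  0.   ,  0.877, -1.508]), 'ee_pos': array([ 532.326, -109.725,  150.579]), 'orientation': array([-4.510e-01, -3.108e+00, -1.000e-03]), 'ft_force': array([ 0.343,  0.255, -0.961]), 'width': np.float64(21.633), 'grasp_force': np.float64(30.0)}
[ 536. -112.   40.] units [-0.087 -0.023  2.211] min rows 2
[ 536. -112.   10.] units [-0.001 -0.     0.6  ] min rows 1
```

Emit:
apply_moves(targets=[[-1, [-0.08, -0.07, 0.9], [0, 0, 0]], [-1, [0, 0, 0.8], [0, 0, 0]], [-1, [0, 0, 0.6], [0, 0, 0]], [-1, [0, 0, 0.3], [0, 0, 0]], [-1, [0, 0, 0.16], [0, 0, 0]], [-1, [0, 0, 0.05], [0, 0, 0]], [-1, [0, 0, 0], [0, 0, 0]]])

```text
t: 18.15
ee_pos: [536.5, -115.3, 11.3]
orientation: [0.451, 3.108, -0.0]
ft_force: [0.4, 0.8, -1.1]
width: 21.5
grasp_force: 30.0
```

Emit:
apply_moves(targets=[[-1, [0, 0, 0.04], [0, 0, 0]], [-0.18, [0, 0, 0], [0, 0, 0]], [-0.18, [0, 0, 0], [0, 0, 0]], [-0.18, [0, 0, 0], [0, 0, 0]], [-0.18, [0, 0, -0.6], [0, 0, 0]], [-0.18, [0, 0, -1], [0, 0, 0]], [-0.18, [0, 0, -1.0], [0, 0, 0]], [-0.18, [0, 0, -0.4], [0, 0, 0]]])

```text
t: 19.15
ee_pos: [537.3, -115.6, 161.6]
orientation: [0.451, 3.105, -0.001]
ft_force: [0.1, 0.3, -0.4]
width: 36.1
grasp_force: 0.0
```

```bash
python3 plan.py 526 352 155 526 352 26 526 352 155 465 -119 155 465 -119 10; python3 - <<'E'
from mods import *
mods("wrist","w8",22)
E
```

```text
{'t': np.float64(19.15), 'qpos': array([-0.234,  0.393,  1.846,  0.   ,  0.898, -1.516]), 'ee_pos': array([ 537.294, -115.565,  161.57 ]), 'orientation': array([ 4.510e-01,  3.105e+00, -1.000e-03]), 'ft_force': array([ 0.11 ,  0.304, -0.448]), 'width': np.float64(36.1), 'grasp_force': np.float64(0.0)}
[526. 352. 155.] units [2.878 8.9   0.121] min rows 8
[526. 352.  26.] units [ 1.10e-02 -1.00e-03  2.58e+00] min rows 3
[526. 352. 155.] units [-1.10e-02  1.00e-03 -2.58e+00] min rows 3
[ 465. -119.  155.] units [-1.511e+00 -9.378e+00  4.000e-03] min rows 8
[ 465. -119.   10.] units [ 1.2e-02 -1.0e-03  2.9e+00] min rows 3
module 0.62 [ 535.1 -116.4   38.2   21.2  -16.1] px [273. 199.]
module 0.45 [ 510.2 -337.2  134.2  124.4  -83.5] px [ 50. 237.]
```

View pics/w8.png

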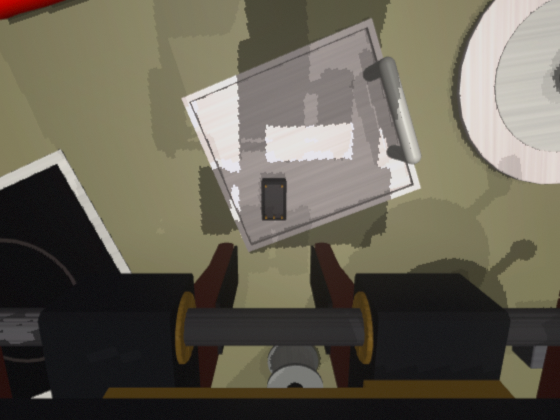

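The module stands in the pallet at pixel (273,199), near the corner as planned. On to the second module.

```bash
python3 - <<'E'
from h import *
import pickle
p,K,V=img("wrist")
q=[at_z(K,V,x,10) for x in((182,99),(370,20),(417,187),(248,250))]
print(np.round(q,1),np.mean(q,0).round(1))
for r in ctrl.pinpoint("pallet","wrist")[:1]+ctrl.pinpoint("pallet_handle","wrist")[:1]: print(at_z(K,V,r["xy"],0),at_z(K,V,r["xy"],52))
E
```

```text
[[ 431.5 -166.7   10. ]
 [ 417.7    0.6   10. ]
 [ 564.2   11.8   10. ]
 [ 578.5 -154.3   10. ]] [498.  -77.2  10. ]
[495.23964944 -77.52233571   0.        ] [491.4107494  -80.60806301  52.        ]
[493.85606397  14.10044831   0.        ] [490.24963688  -3.71772     52.        ]
```

Emit:
apply_moves(targets=[[-0.18, [0.36, 1.11, 0], [0, 0, 0]], [-0.18, [0.36, 1.11, 0], [0, 0, 0]], [-0.18, [0.36, 1.11, 0], [0, 0, 0]], [-0.18, [0.36, 1.11, 0], [0, 0, 0]], [-0.18, [0.36, 1.11, 0], [0, 0, 0]], [-0.18, [0.36, 1.11, 0], [0, 0, 0]], [-0.18, [0.36, 1.11, 0.12], [0, 0, 0]], [-0.18, [0.36, 1.11, 0], [0, 0, 0]]])

```text
out of range: row 1 has 1.11, outside -1 to 1
```

Emit:
apply_moves(targets=[[-0.18, [0, 0, 0], [0, 0, 0]]])

```text
t: 19.52
ee_pos: [535.1, -115.0, 157.1]
orientation: [-0.451, -3.106, -0.0]
ft_force: [0.1, 0.2, 0.3]
width: 36.4
grasp_force: 0.0
```

Emit:
apply_moves(targets=[[-0.18, [0.32, 0.99, 0], [0, 0, 0]], [-0.18, [0.32, 0.99, 0], [0, 0, 0]], [-0.18, [0.32, 0.99, 0], [0, 0, 0]], [-0.18, [0.32, 0.99, 0], [0, 0, 0]], [-0.18, [0.32, 0.99, 0], [0, 0, 0]], [-0.18, [0.32, 0.99, 0], [0, 0, 0]], [-0.18, [0.32, 0.99, 0], [0, 0, 0]], [-0.18, [0.32, 0.99, 0], [0, 0, 0]]])

```text
t: 20.52
ee_pos: [525.2, 302.3, 157.2]
orientation: [-0.451, -3.107, 0.002]
ft_force: [0.7, -0.2, 0.3]
width: 35.9
grasp_force: 0.0
```

Emit:
apply_moves(targets=[[-0.18, [0.32, 0.99, 0], [0, 0, 0]], [-0.18, [0, 0, 0], [0, 0, 0]]])

```text
t: 20.78
ee_pos: [523.9, 355.8, 157.2]
orientation: [-0.446, -3.109, 0.0]
ft_force: [-0.1, -0.7, -0.6]
width: 35.7
grasp_force: 0.0
```

```bash
python3 plan.py 526 352 26 526 352 155 465 -118 155 ; python3 - <<'E'
from mods import *
mods("wrist","w9",40)
E
```

```text
{'t': np.float64(20.775), 'qpos': array([ 0.578,  0.512,  1.655,  0.   ,  0.975, -0.709]), 'ee_pos': array([523.909, 355.823, 157.154]), 'orientation': array([-0.446, -3.109,  0.   ]), 'ft_force': array([-0.097, -0.67 , -0.623]), 'width': np.float64(35.706), 'grasp_force': np.float64(0.0)}
[526. 352.  26.] units [-0.064 -0.061  2.623] min rows 3
[526. 352. 155.] units [ 2.00e-03 -1.00e-03 -2.58e+00] min rows 3
[ 465. -118.  155.] units [-1.469e+00 -9.364e+00  2.000e-03] min rows 8
module 0.91 [525.3 352.1  38.3  21.5 -17. ] px [271. 210.]
module 0.73 [445.6 380.3  36.5  22.6 -10.4] px [277. 104.]
module 0.73 [494.2 403.8  35.5  23.2 -17.6] px [322. 156.]
```

Emit:
apply_moves(targets=[[-0.18, [-0.06, -0.06, 0.8], [0, 0, 0]], [-0.18, [0, 0, 0.8], [0, 0, 0]], [-0.18, [0, 0, 0.7], [0, 0, 0]], [-0.18, [0, 0, 0.3], [0, 0, 0]], [-0.18, [0, 0, 0], [0, 0, 0]], [-1, [0, 0, 0], [0, 0, 0]], [-1, [0, 0, 0], [0, 0, 0]], [-1, [0, 0, 0], [0, 0, 0]]])

```text
t: 21.88
ee_pos: [527.7, 349.6, 30.1]
orientation: [0.451, 3.107, 0.002]
ft_force: [0.3, -1.1, 6.1]
width: 21.8
grasp_force: 30.0
```

Emit:
apply_moves(targets=[[-1, [0, 0, 0], [0, 0, 0]], [-1, [0, 0, -0.3], [0, 0, 0]], [-1, [0, 0, -0.5], [0, 0, 0]], [-1, [0, 0, -0.8], [0, 0, 0]], [-1, [0, 0, -0.9], [0, 0, 0]], [-1, [0, -0.4, 0], [0, 0, 0]], [-1, [-0.18, -1, 0], [0, 0, 0]], [-1, [-0.18, -1, 0], [0, 0, 0]]])

```text
t: 22.88
ee_pos: [508.3, 227.2, 153.1]
orientation: [-0.45, -3.108, 0.001]
ft_force: [0.9, -0.4, -1.7]
width: 21.4
grasp_force: 30.0
```

Emit:
apply_moves(targets=[[-1, [-0.16, -1, 0], [0, 0, 0]], [-1, [-0.16, -1, 0], [0, 0, 0]], [-1, [-0.16, -1, 0], [0, 0, 0]], [-1, [-0.16, -1, 0], [0, 0, 0]], [-1, [-0.16, -1, 0], [0, 0, 0]], [-1, [-0.16, -1, 0], [0, 0, 0]], [-1, [-0.16, -0.96, 0], [0, 0, 0]], [-1, [0, 0, 0], [0, 0, 0]]])

```text
t: 23.88
ee_pos: [462.8, -123.1, 153.1]
orientation: [-0.459, -3.107, 0.0]
ft_force: [-0.5, 0.8, 0.0]
width: 21.8
grasp_force: 30.0
```

```bash
python3 plan.py 465 -118 10;python3 pal.py
```

```text
{'t': np.float64(23.875), 'qpos': array([-0.285,  0.315,  1.999, -0.   ,  0.829, -1.562]), 'ee_pos': array([ 462.826, -123.075,  153.139]), 'orientation': array([-0.459, -3.107,  0.   ]), 'ft_force': array([-0.513,  0.804,  0.03 ]), 'width': np.float64(21.783), 'grasp_force': np.float64(30.0)}
[ 465. -118.   10.] units [-0.016  0.11   2.863] min rows 3
top pallet 0.77 [506.3 -89.2   0. ]
top pallet_handle 0.95 [490.9  -9.5  52. ]
scene pallet 0.82 [490.2 -62.5   0. ]
scene pallet_handle 0.57 [495.2  -9.7  52. ]
```

Emit:
apply_moves(targets=[[-1, [-0.02, 0.11, 0.9], [0, 0, 0]], [-1, [0, 0, 0.9], [0, 0, 0]], [-1, [0, 0, 0.6], [0, 0, 0]], [-1, [0, 0, 0.3], [0, 0, 0]], [-1, [0, 0, 0.1], [0, 0, 0]], [-1, [0, 0, 0.04], [0, 0, 0]], [-1, [0, 0, 0], [0, 0, 0]]])

```text
t: 25.05
ee_pos: [467.7, -115.7, 12.4]
orientation: [0.451, 3.107, -0.0]
ft_force: [-0.7, -0.1, -0.3]
width: 21.8
grasp_force: 30.0
```

Emit:
apply_moves(targets=[[-1, [0, 0, 0.03], [0, 0, 0]], [-0.18, [0, 0, 0], [0, 0, 0]], [-0.18, [0, 0, 0], [0, 0, 0]], [-0.18, [0, 0, 0], [0, 0, 0]], [-0.18, [0, 0, -0.6], [0, 0, 0]], [-0.18, [0, 0, -1], [0, 0, 0]], [-0.18, [0, 0, -1.0], [0, 0, 0]], [-0.18, [0, 0, -0.3], [0, 0, 0]]])

```text
t: 26.05
ee_pos: [468.5, -116.0, 157.8]
orientation: [0.451, 3.104, -0.001]
ft_force: [-0.5, -0.0, -0.1]
width: 36.0
grasp_force: 0.0
```

```bash
python3 plan.py 445.5 380.5 157; python3 - <<'E'
from mods import *
mods("wrist","w10",22)
E
```

```text
{'t': np.float64(26.05), 'qpos': array([-0.267,  0.31 ,  1.992,  0.   ,  0.835, -1.55 ]), 'ee_pos': array([ 468.475, -116.041,  157.765]), 'orientation': array([ 4.510e-01,  3.104e+00, -1.000e-03]), 'ft_force': array([-0.49 , -0.04 , -0.077]), 'width': np.float64(36.031), 'grasp_force': np.float64(0.0)}
[446. 380. 157.] units [3.267e+00 9.389e+00 1.000e-03] min rows 9
module 0.67 [ 322.8 -245.   124.5   26.2   89.5] px [72. 76.]
module 0.66 [ 464.8 -116.    37.5   22.   -16.6] px [273. 198.]
module 0.57 [ 533.7 -115.8   41.9   22.2  -16.2] px [295. 268.]
```

Emit:
apply_moves(targets=[[-0.18, [0.33, 0.94, 0], [0, 0, 0]], [-0.18, [0.33, 0.94, 0], [0, 0, 0]], [-0.18, [0.33, 0.94, 0], [0, 0, 0]], [-0.18, [0.33, 0.94, 0], [0, 0, 0]], [-0.18, [0.33, 0.94, 0], [0, 0, 0]], [-0.18, [0.33, 0.94, 0], [0, 0, 0]], [-0.18, [0.33, 0.94, 0], [0, 0, 0]], [-0.18, [0.33, 0.94, 0], [0, 0, 0]]])

```text
t: 27.15
ee_pos: [446.1, 283.4, 152.7]
orientation: [-0.451, -3.106, 0.004]
ft_force: [0.4, -0.2, -0.4]
width: 35.7
grasp_force: 0.0
```

Emit:
apply_moves(targets=[[-0.18, [0.33, 0.94, 0], [0, 0, 0]], [-0.18, [0.33, 0.94, 0], [0, 0, 0]], [-0.18, [0, 0, 0], [0, 0, 0]]])

```text
t: 27.52
ee_pos: [441.4, 384.1, 152.6]
orientation: [-0.446, -3.108, 0.002]
ft_force: [-1.2, 0.1, 0.6]
width: 36.4
grasp_force: 0.0
```

```bash
python3 plan.py 445.5 380.5 27 445.5 380.5 155 532 -65 155; python3 - <<'E'
from mods import *
mods("wrist","w11",40)
E
```

```text
{'t': np.float64(27.525), 'qpos': array([ 0.696,  0.455,  1.768,  0.   ,  0.921, -0.59 ]), 'ee_pos': array([441.435, 384.149, 152.559]), 'orientation': array([-4.460e-01, -3.108e+00,  2.000e-03]), 'ft_force': array([-1.249,  0.074,  0.576]), 'width': np.float64(36.441), 'grasp_force': np.float64(0.0)}
[446. 380.  27.] units [-0.102 -0.043  2.511] min rows 3
[446. 380. 155.] units [ 0.004 -0.004 -2.56 ] min rows 3
[532. -65. 155.] units [-4.166e+00 -8.064e+00  8.000e-03] min rows 8
module 0.91 [444.3 380.6  39.   21.9 -11.3] px [272. 214.]
module 0.78 [491.2 404.4  41.6  22.5 -21.7] px [311. 253.]
```

Emit:
apply_moves(targets=[[-0.18, [-0.09, -0.04, 0.8], [0, 0, 0]], [-0.18, [0, 0, 0.8], [0, 0, 0]], [-0.18, [0, 0, 0.6], [0, 0, 0]], [-0.18, [0, 0, 0.29], [0, 0, 0]], [-0.18, [0, 0, 0], [0, 0, 0]], [-1, [0, 0, 0], [0, 0, 0]], [-1, [0, 0, 0], [0, 0, 0]], [-1, [0, 0, 0], [0, 0, 0]]])

```text
t: 28.62
ee_pos: [447.0, 379.2, 31.8]
orientation: [0.451, 3.107, 0.002]
ft_force: [0.1, -2.2, 5.7]
width: 21.8
grasp_force: 29.6
```

Emit:
apply_moves(targets=[[-1, [0, 0, 0], [0, 0, 0]], [-1, [0, 0, -0.3], [0, 0, 0]], [-1, [0, 0, -0.5], [0, 0, 0]], [-1, [0, 0, -0.8], [0, 0, 0]], [-1, [0, 0, -0.9], [0, 0, 0]], [-1, [-0.2, -0.4, 0], [0, 0, 0]], [-1, [-0.5, -0.96, 0], [0, 0, 0]], [-1, [-0.5, -0.96, 0], [0, 0, 0]]])

```text
t: 29.62
ee_pos: [470.1, 248.4, 155.2]
orientation: [-0.45, -3.108, 0.001]
ft_force: [1.4, 0.1, 0.4]
width: 21.9
grasp_force: 29.6
```

Emit:
apply_moves(targets=[[-1, [-0.5, -0.96, 0], [0, 0, 0]], [-1, [-0.5, -0.96, 0], [0, 0, 0]], [-1, [-0.5, -0.96, 0], [0, 0, 0]], [-1, [-0.5, -0.96, 0], [0, 0, 0]], [-1, [-0.5, -0.96, 0], [0, 0, 0]], [-1, [-0.5, -0.96, 0], [0, 0, 0]], [-1, [0, 0, 0], [0, 0, 0]], [-1, [0, 0, 0], [0, 0, 0]]])

```text
t: 30.62
ee_pos: [531.5, -68.3, 155.0]
orientation: [-0.453, -3.107, -0.0]
ft_force: [0.9, 0.3, -1.4]
width: 21.6
grasp_force: 29.6
```

```bash
python3 plan.py 532 -65 10;python3 pal.py
```

```text
{'t': np.float64(30.625), 'qpos': array([-0.15 ,  0.387,  1.876,  0.   ,  0.88 , -1.432]), 'ee_pos': array([531.474, -68.306, 154.988]), 'orientation': array([-0.453, -3.107, -0.   ]), 'ft_force': array([ 0.872,  0.287, -1.393]), 'width': np.float64(21.621), 'grasp_force': np.float64(29.633)}
[532. -65.  10.] units [0.003 0.066 2.9  ] min rows 3
top pallet_handle 0.62 [493.9  -4.6  52. ]
scene pallet 0.62 [491.8 -61.4   0. ]
scene pallet_handle 0.98 [489.2  -8.8  52. ]
```

Emit:
apply_moves(targets=[[-1, [0, 0.07, 0.9], [0, 0, 0]], [-1, [0, 0, 0.9], [0, 0, 0]], [-1, [0, 0, 0.6], [0, 0, 0]], [-1, [0, 0, 0.3], [0, 0, 0]], [-1, [0, 0, 0.1], [0, 0, 0]], [-1, [0, 0, 0.06], [0, 0, 0]], [-1, [0, 0, 0], [0, 0, 0]]])

```text
t: 31.8
ee_pos: [534.6, -65.1, 13.8]
orientation: [0.451, 3.107, 0.0]
ft_force: [-0.4, -0.7, -0.6]
width: 21.7
grasp_force: 29.6
```

Emit:
apply_moves(targets=[[-1, [0, 0, 0.02], [0, 0, 0]], [-0.18, [0, 0, 0], [0, 0, 0]], [-0.18, [0, 0, 0], [0, 0, 0]], [-0.18, [0, 0, 0], [0, 0, 0]], [-0.18, [0, 0, -0.6], [0, 0, 0]], [-0.18, [0, 0, -1], [0, 0, 0]], [-0.18, [0, 0, -1.0], [0, 0, 0]], [-0.18, [0, 0, -0.3], [0, 0, 0]]])

```text
t: 32.8
ee_pos: [535.3, -65.2, 159.5]
orientation: [0.451, 3.104, -0.0]
ft_force: [-0.3, -0.5, -0.1]
width: 36.3
grasp_force: 0.0
```

```bash
python3 plan.py 494 404 155; python3 - <<'E'
from mods import *
mods("wrist","w12",22)
E
```

```text
{'t': np.float64(32.8), 'qpos': array([-0.143,  0.382,  1.871, -0.   ,  0.884, -1.426]), 'ee_pos': array([535.303, -65.236, 159.482]), 'orientation': array([ 0.451,  3.104, -0.   ]), 'ft_force': array([-0.287, -0.48 , -0.057]), 'width': np.float64(36.304), 'grasp_force': np.float64(0.0)}
[494. 404. 155.] units [3.462 8.762 0.079] min rows 8
module 0.86 [ 535.2 -115.5   41.3   24.1  -18.2] px [221. 217.]
module 0.8 [ 466.1 -114.5   36.4   25.5  -16.6] px [195. 141.]
module 0.77 [531.  -65.5  37.8  21.2 -16.1] px [273. 197.]
```

Three placed. Now the fourth.

Emit:
apply_moves(targets=[[-0.18, [0.38, 0.97, 0], [0, 0, 0]], [-0.18, [0.38, 0.97, 0], [0, 0, 0]], [-0.18, [0.38, 0.97, 0], [0, 0, 0]], [-0.18, [0.38, 0.97, 0], [0, 0, 0]], [-0.18, [0.38, 0.97, 0], [0, 0, 0]], [-0.18, [0.38, 0.97, 0], [0, 0, 0]], [-0.18, [0.38, 0.97, 0], [0, 0, 0]], [-0.18, [0.38, 0.97, 0], [0, 0, 0]]])

```text
t: 33.9
ee_pos: [496.9, 351.2, 153.9]
orientation: [-0.451, -3.106, 0.004]
ft_force: [-0.3, -0.7, 0.6]
width: 36.3
grasp_force: 0.0
```

Emit:
apply_moves(targets=[[-0.18, [0.38, 0.97, 0], [0, 0, 0]], [-0.18, [0, 0, 0], [0, 0, 0]], [-0.18, [0, 0, 0], [0, 0, 0]]])

```text
t: 34.28
ee_pos: [492.9, 401.0, 154.4]
orientation: [-0.45, -3.107, 0.005]
ft_force: [0.3, 0.1, -0.1]
width: 35.7
grasp_force: 0.0
```

```bash
python3 plan.py 493.5 404.5 26 493.5 404.5 155 461 -68 155; python3 - <<'E'
from mods import *
mods("wrist","w13",40)
E
```

```text
{'t': np.float64(34.275), 'qpos': array([ 0.664,  0.519,  1.65 , -0.   ,  0.976, -0.618]), 'ee_pos': array([492.861, 400.958, 154.37 ]), 'orientation': array([-0.45 , -3.107,  0.005]), 'ft_force': array([ 0.327,  0.068, -0.107]), 'width': np.float64(35.672), 'grasp_force': np.float64(0.0)}
[494. 404.  26.] units [0.003 0.08  2.567] min rows 3
[494. 404. 155.] units [ 0.005 -0.009 -2.58 ] min rows 3
[461. -68. 155.] units [-2.061 -9.245  0.027] min rows 8
module 0.65 [492.7 404.9  39.   21.9 -19.9] px [280. 207.]
```

Emit:
apply_moves(targets=[[-0.18, [0, 0.07, 0.8], [0, 0, 0]], [-0.18, [0, 0, 0.8], [0, 0, 0]], [-0.18, [0, 0, 0.65], [0, 0, 0]], [-0.18, [0, 0, 0.3], [0, 0, 0]], [-0.18, [0, 0, 0], [0, 0, 0]], [-1, [0, 0, 0], [0, 0, 0]], [-1, [0, 0, 0], [0, 0, 0]], [-1, [0, 0, 0], [0, 0, 0]]])

```text
t: 35.38
ee_pos: [495.8, 406.0, 30.5]
orientation: [0.451, 3.107, 0.002]
ft_force: [0.2, -1.3, 6.4]
width: 21.7
grasp_force: 29.8
```

Emit:
apply_moves(targets=[[-1, [0, 0, 0], [0, 0, 0]], [-1, [0, 0, -0.3], [0, 0, 0]], [-1, [0, 0, -0.5], [0, 0, 0]], [-1, [0, 0, -0.8], [0, 0, 0]], [-1, [0, 0, -0.9], [0, 0, 0]], [-1, [-0.21, -0.93, 0], [0, 0, 0]], [-1, [-0.21, -0.93, 0], [0, 0, 0]], [-1, [-0.21, -0.93, 0], [0, 0, 0]]])

```text
t: 36.38
ee_pos: [485.2, 261.7, 155.2]
orientation: [0.451, 3.108, 0.001]
ft_force: [0.2, -0.6, -0.6]
width: 21.8
grasp_force: 29.8
```

Emit:
apply_moves(targets=[[-1, [-0.21, -0.93, 0], [0, 0, 0]], [-1, [-0.21, -0.93, 0], [0, 0, 0]], [-1, [-0.21, -0.93, 0], [0, 0, 0]], [-1, [-0.21, -0.93, 0], [0, 0, 0]], [-1, [-0.21, -0.93, 0], [0, 0, 0]], [-1, [-0.21, -0.93, 0], [0, 0, 0]], [-1, [-0.21, -0.93, 0], [0, 0, 0]], [-1, [0, 0, 0], [0, 0, 0]]])

```text
t: 37.38
ee_pos: [463.3, -72.5, 155.0]
orientation: [0.458, 3.107, -0.0]
ft_force: [0.2, -0.2, -0.6]
width: 21.9
grasp_force: 29.8
```

```bash
python3 plan.py 461 -68 10;python3 pal.py
```

```text
{'t': np.float64(37.375), 'qpos': array([-0.181,  0.297,  2.02 , -0.   ,  0.823, -1.459]), 'ee_pos': array([463.255, -72.512, 154.95 ]), 'orientation': array([ 0.458,  3.107, -0.   ]), 'ft_force': array([ 0.166, -0.232, -0.634]), 'width': np.float64(21.865), 'grasp_force': np.float64(29.772)}
[461. -68.  10.] units [0.073 0.073 2.899] min rows 3
top pallet_handle 0.75 [ 4.941e+02 -1.000e-01  5.200e+01]
scene pallet 0.76 [486.  -59.2   0. ]
scene pallet_handle 0.64 [497.6  -6.9  52. ]
```

Emit:
apply_moves(targets=[[-1, [0.05, 0.07, 0.9], [0, 0, 0]], [-1, [0, 0, 0.9], [0, 0, 0]], [-1, [0, 0, 0.6], [0, 0, 0]], [-1, [0, 0, 0.3], [0, 0, 0]], [-1, [0, 0, 0.1], [0, 0, 0]], [-1, [0, 0, 0.06], [0, 0, 0]], [-1, [0, 0, 0], [0, 0, 0]]])

```text
t: 38.55
ee_pos: [462.5, -66.0, 12.4]
orientation: [0.451, 3.108, 0.0]
ft_force: [-1.8, 2.0, 3.3]
width: 21.7
grasp_force: 29.9
```

Emit:
apply_moves(targets=[[-1, [0, 0, 0.02], [0, 0, 0]], [-0.18, [0, 0, 0], [0, 0, 0]], [-0.18, [0, 0, 0], [0, 0, 0]], [-0.18, [0, 0, 0], [0, 0, 0]], [-0.18, [0, 0, -0.6], [0, 0, 0]], [-0.18, [0, 0, -1], [0, 0, 0]], [-0.18, [0, 0, -1.0], [0, 0, 0]], [1, [0, 0, -1], [0, 0, 0]]])

```text
t: 39.55
ee_pos: [461.6, -66.1, 191.6]
orientation: [-0.452, -3.109, -0.0]
ft_force: [0.3, -0.4, 0.6]
width: 42.6
grasp_force: 0.0
```

Emit:
apply_moves(targets=[[1, [-0.4, 0.5, -0.9], [0, 0, 0]], [1, [-0.5, 0.5, 0], [0, 0, 0]], [1, [-0.5, 0.5, 0], [0, 0, 0]], [1, [0, 0, 0], [0, 0, 0]]])

```text
t: 40.05
ee_pos: [551.8, -13.3, 235.0]
orientation: [0.449, 3.109, 0.0]
ft_force: [-0.7, 0.3, -0.1]
width: 82.6
grasp_force: 0.0
```

```bash
python3 look.py w14 lid_knob:42 lid:0 pallet:0 pallet_handle:52; python3 - <<'E'
from mods import *
mods("wrist","w14",22)
E
```

```text
{'t': np.float64(40.05), 'qpos': array([-0.046,  0.301,  1.782,  0.   ,  1.057, -1.33 ]), 'ee_pos': array([551.751, -13.29 , 234.971]), 'orientation': array([0.449, 3.109, 0.   ]), 'ft_force': array([-0.693,  0.333, -0.144]), 'width': np.float64(82.559), 'grasp_force': np.float64(0.0)}
lid_knob [422.3  96.7] 0.63 [503.7 150.2  42. ]
lid [409.3 102.2] 0.87 [507.4 152.7   0. ]
pallet [208.5 153.1] 0.85 [497.2 -74.7   0. ]
pallet_handle [264. 129.] 0.91 [489.2  -5.4  52. ]
pallet_handle [425.1  95.3] 0.52 [502.7 148.9  52. ]
module 0.97 [461.2 -65.2  34.2  24.3 -16.6] px [204. 121.]
module 0.96 [ 466.8 -114.3   35.1   26.7  -16.6] px [162. 140.]
module 0.84 [531.7 -64.5  37.5  23.9 -16.6] px [226. 185.]
module 0.83 [ 536.7 -114.4   38.4   27.2  -16.6] px [184. 202.]
module 0.67 [735.4 142.7  26.8  19.6  73.4] px [449. 296.]
module 0.53 [505.7 145.1 178.8 176.9  88.8] px [412.  98.]
```

View pics/w14.png

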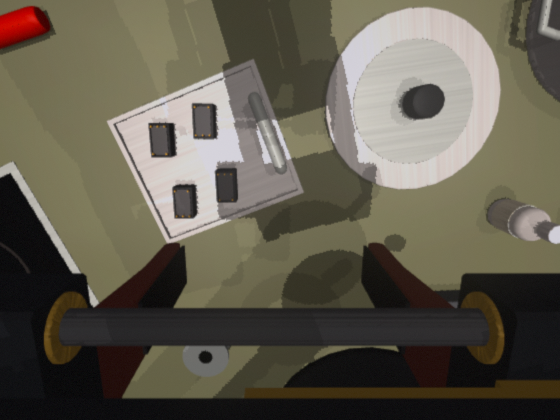

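All four modules stand in the pallet, pins up, at pixels (162,140), (204,121), (184,202) and (226,185). The lid lies flat with its knob at (422,97), and the measured position agrees, so I'll fetch it.

```bash
python3 plan.py 504.5 151.5 160 504.5 151.5 28
```

```text
{'t': np.float64(40.4), 'qpos': array([-0.048,  0.299,  1.786, -0.   ,  1.057, -1.33 ]), 'ee_pos': array([549.636, -14.584, 235.071]), 'orientation': array([-0.453, -3.108,  0.   ]), 'ft_force': array([0.932, 0.906, 0.338]), 'width': np.float64(87.682), 'grasp_force': np.float64(0.0)}
[504. 152. 160.] units [1.812 2.926 1.502] min rows 4
[504. 152.  28.] units [-1.00e-03  0.00e+00  2.64e+00] min rows 3
```

Emit:
apply_moves(targets=[[1, [0.45, 0.73, 0.37], [0, 0, 0]], [1, [0.45, 0.73, 0.37], [0, 0, 0]], [1, [0.45, 0.73, 0.37], [0, 0, 0]], [1, [0.45, 0.73, 0.37], [0, 0, 0]], [1, [0, 0, 0], [0, 0, 0]]])

```text
t: 41.02
ee_pos: [503.8, 152.9, 159.9]
orientation: [-0.446, -3.107, 0.001]
ft_force: [0.1, 0.1, 0.6]
width: 87.8
grasp_force: 0.0
```

```bash
python3 look.py w15 lid_knob:42 lid:0; python3 plan.py 504.5 151.5 28
```

```text
{'t': np.float64(41.025), 'qpos': array([ 0.272,  0.368,  1.893,  0.   ,  0.884, -1.014]), 'ee_pos': array([503.778, 152.877, 159.941]), 'orientation': array([-4.460e-01, -3.107e+00,  1.000e-03]), 'ft_force': array([0.131, 0.077, 0.611]), 'width': np.float64(87.832), 'grasp_force': np.float64(0.0)}
lid_knob [272.2 208.3] 0.91 [503.3 150.7  42. ]
lid [271.8 203.5] 0.6 [508.3 148.5   0. ]
lid [ 80.  286.2] 0.37 [535.9 -61.7   0. ]
{'t': np.float64(41.175), 'qpos': array([ 0.267,  0.366,  1.891, -0.   ,  0.884, -1.015]), 'ee_pos': array([505.991, 150.826, 161.543]), 'orientation': array([0.452, 3.108, 0.   ]), 'ft_force': array([-0.33 ,  0.708, -0.449]), 'width': np.float64(87.855), 'grasp_force': np.float64(0.0)}
[504. 152.  28.] units [0.034 0.004 2.671] min rows 3
```

Emit:
apply_moves(targets=[[1, [0.02, 0.01, 0.9], [0, 0, 0]], [1, [0, 0, 0.9], [0, 0, 0]], [1, [0, 0, 0.6], [0, 0, 0]], [1, [0, 0, 0.24], [0, 0, 0]], [-1, [0, 0, 0], [0, 0, 0]], [-1, [0, 0, 0], [0, 0, 0]], [-1, [0, 0, 0], [0, 0, 0]], [-1, [0, 0, 0], [0, 0, 0]]])

```text
t: 42.18
ee_pos: [505.3, 152.4, 29.8]
orientation: [0.451, 3.108, 0.001]
ft_force: [-0.3, 0.5, 0.4]
width: 51.0
grasp_force: 0.0
```

Emit:
apply_moves(targets=[[-1, [0, 0, 0], [0, 0, 0]], [-1, [0, 0, 0], [0, 0, 0]], [-1, [0, 0, 0], [0, 0, 0]], [-1, [0, 0, -0.4], [0, 0, 0]], [-1, [0, 0, -0.8], [0, 0, 0]], [-1, [0, 0, -0.8], [0, 0, 0]], [-1, [0, 0, -0.8], [0, 0, 0]], [-1, [0, 0, -0.4], [0, 0, 0]]])

```text
t: 43.18
ee_pos: [505.1, 152.5, 190.7]
orientation: [0.451, 3.107, 0.002]
ft_force: [0.4, 0.2, -4.6]
width: 31.5
grasp_force: 30.0
```

```bash
python3 - <<'E'
from h import *
import pickle
D,K,V=pickle.load(open("pics/w5.pkl","rb"))
for z in(70,66):
    for e in((179,158),(366.7,158),(273,63.3),(273,252.7),(185.7,158),(360.7,158),(273,70),(273,246.7)): print(at_z(K,V,e,z).round(1),end=" ")
    print()
E
python3 plan.py 484 366 190
```

```text
[395.7 372.1  70. ] [572.  372.2  70. ] [484.  454.9  70. ] [484.  277.5  70. ] [402.  372.1  70. ] [566.4 372.2  70. ] [484.  449.4  70. ] [484.  283.9  70. ] 
[394.6 371.8  66. ] [573.1 371.8  66. ] [484.  455.5  66. ] [484. 276.  66.] [401.  371.8  66. ] [567.4 371.8  66. ] [484.  449.9  66. ] [484.  282.5  66. ] 
{'t': np.float64(43.175), 'qpos': array([ 0.27 ,  0.323,  1.872,  0.   ,  0.945, -1.012]), 'ee_pos': array([505.079, 152.488, 190.689]), 'orientation': array([4.510e-01, 3.107e+00, 2.000e-03]), 'ft_force': array([ 0.358,  0.155, -4.615]), 'width': np.float64(31.489), 'grasp_force': np.float64(29.995)}
[484. 366. 190.] units [1.619 3.974 0.016] min rows 4
```

Emit:
apply_moves(targets=[[-1, [0.32, 0.8, 0], [0, 0, 0]], [-1, [0.32, 0.8, 0], [0, 0, 0]], [-1, [0.32, 0.8, 0], [0, 0, 0]], [-1, [0.32, 0.8, 0], [0, 0, 0]], [-1, [0.32, 0.8, 0], [0, 0, 0]], [-1, [0, 0, 0], [0, 0, 0]], [-1, [0, 0, 0], [0, 0, 0]], [-1, [0, 0, 0], [0, 0, 0]]])

```text
t: 44.18
ee_pos: [484.8, 365.5, 188.6]
orientation: [-0.453, -3.108, 0.001]
ft_force: [0.6, 0.7, -4.9]
width: 31.3
grasp_force: 30.0
```

```bash
python3 plan.py 484 366.5 110; python3 - <<'E'
from h import *
print(np.mean([ctrl.get_obs()["ee_pos"] for _ in range(5)],0)); p,K,V=img("wrist")
print(ctrl.get_obs()["ee_pos"])
for r in ctrl.pinpoint("lid","wrist")[:1]+ctrl.pinpoint("lid_knob","wrist")[:1]: print(r["score"],at_z(K,V,r["xy"],162),at_z(K,V,r["xy"],204))
p,K,V=img("wrist"); print(ctrl.get_obs()["ee_pos"])
E
```

```text
{'t': np.float64(44.175), 'qpos': array([ 0.626,  0.438,  1.696, -0.   ,  1.009, -0.655]), 'ee_pos': array([484.796, 365.524, 188.64 ]), 'orientation': array([-4.530e-01, -3.108e+00,  1.000e-03]), 'ft_force': array([ 0.571,  0.68 , -4.869]), 'width': np.float64(31.279), 'grasp_force': np.float64(29.995)}
[484. 366. 110.] units [0.02  0.016 1.573] min rows 2
[484.79617768 365.52446113 188.64013339]
[484.98093116 365.57646579 188.82841264]
0.78 [484.17356341 366.04645697 162.        ] [469.86606581 370.12123833 204.        ]
0.94 [502.573235   361.74640682 162.        ] [484.18518765 366.77482306 204.        ]
[485.21615001 365.9731891  189.16119553]
```

Centred well. I'll lower to about TCP z 92, then feel down.

Emit:
apply_moves(targets=[[-1, [0.02, 0.01, 0.6], [0, 0, 0]], [-1, [0, 0, 0.6], [0, 0, 0]], [-1, [0, 0, 0.4], [0, 0, 0]], [-1, [0, 0, 0.2], [0, 0, 0]], [-1, [0, 0, 0.1], [0, 0, 0]], [-1, [0, 0, 0], [0, 0, 0]]])

```text
t: 45.12
ee_pos: [484.5, 367.7, 94.4]
orientation: [0.452, 3.109, 0.001]
ft_force: [-0.2, 0.1, -3.6]
width: 31.5
grasp_force: 30.0
```

Emit:
apply_moves(targets=[[-1, [0, 0, 0.06], [0, 0, 0]], [-1, [0, 0, 0.03], [0, 0, 0]], [-1, [0, 0, 0], [0, 0, 0]]])

```text
t: 45.5
ee_pos: [484.2, 367.5, 89.7]
orientation: [0.452, 3.109, 0.0]
ft_force: [0.6, 0.6, -4.8]
width: 31.1
grasp_force: 30.0
```

Emit:
apply_moves(targets=[[-1, [0, 0, 0.03], [0, 0, 0]], [-1, [0, 0, 0], [0, 0, 0]]])

```text
t: 45.75
ee_pos: [484.3, 367.6, 89.3]
orientation: [0.452, 3.109, 0.0]
ft_force: [-1.7, -1.3, 5.9]
width: 31.6
grasp_force: 30.0
```

Emit:
apply_moves(targets=[[1, [0, 0, 0], [0, 0, 0]], [1, [0, 0, 0], [0, 0, 0]], [1, [0, 0, 0], [0, 0, 0]], [1, [0, 0, 0], [0, 0, 0]], [1, [0, 0, -0.5], [0, 0, 0]], [1, [0, 0, -0.9], [0, 0, 0]], [1, [0, 0, -0.9], [0, 0, 0]], [1, [0, 0, 0], [0, 0, 0]]])

```text
t: 46.75
ee_pos: [486.1, 368.9, 206.9]
orientation: [0.451, 3.104, 0.008]
ft_force: [0.1, -1.2, 0.3]
width: 88.3
grasp_force: 0.0
```

```bash
python3 look.py w16 lid_knob:102 lid:60 drypot:0;python3 pal.py
```

```text
{'t': np.float64(46.75), 'qpos': array([ 0.63 ,  0.416,  1.681,  0.   ,  1.037, -0.653]), 'ee_pos': array([486.133, 368.921, 206.935]), 'orientation': array([0.451, 3.104, 0.008]), 'ft_force': array([ 0.115, -1.175,  0.334]), 'width': np.float64(88.276), 'grasp_force': np.float64(0.0)}
lid_knob [271.  207.9] 0.93 [483.  367.4 102. ]
lid [272.7 199.6] 0.76 [485.9 368.   60. ]
top pallet 0.83 [501.4 -63.5   0. ]
top pallet_handle 0.58 [494.6   8.1  52. ]
scene pallet 0.76 [501.  -54.5   0. ]
scene pallet_handle 0.63 [478.8   7.1  52. ]
```

View pics/w16.png

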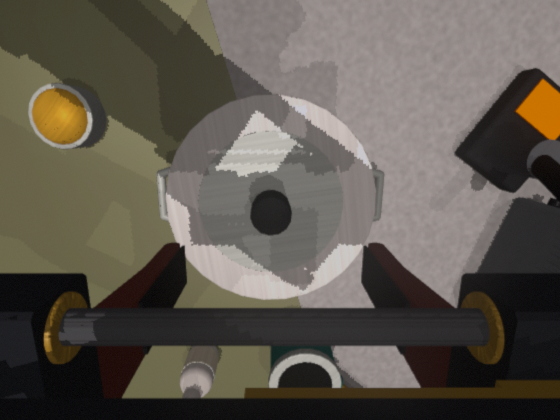

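The lid is home and concentric, with its centre at (271,200). The networks now put the pallet about 13 mm further towards +y than before, so it may have been knocked. I'll measure the pallet and plate again from above.

Emit:
apply_moves(targets=[[1, [0, 0, -0.9], [0, 0, -0.077]], [1, [0, 0, -0.9], [0, 0, -0.077]], [1, [0, 0, -0.9], [0, 0, -0.078]], [1, [0, 0, -0.7], [0, 0, 0]], [1, [-0.03, -0.93, 0], [0, 0, 0]], [1, [-0.03, -0.93, 0], [0, 0, 0]], [1, [-0.03, -0.93, 0], [0, 0, 0]], [1, [-0.03, -0.93, 0], [0, 0, 0]]])

```text
t: 48.25
ee_pos: [504.2, 181.1, 372.9]
orientation: [0.12, -3.139, 0.0]
ft_force: [1.1, -0.1, -0.9]
width: 87.9
grasp_force: 0.0
```

Emit:
apply_moves(targets=[[1, [-0.03, -0.93, 0], [0, 0, 0]], [1, [-0.03, -0.93, 0], [0, 0, 0]], [1, [-0.03, -0.93, 0], [0, 0, 0]], [1, [-0.03, -0.93, 0], [0, 0, 0]], [1, [-0.03, -0.93, 0], [0, 0, 0]], [1, [-0.03, -0.93, 0], [0, 0, 0]], [1, [-0.03, -0.93, 0], [0, 0, 0]], [1, [0, 0, 0], [0, 0, 0]]])

```text
t: 49.25
ee_pos: [539.4, -143.8, 372.6]
orientation: [0.113, -3.139, 0.0]
ft_force: [-1.8, 0.2, -0.1]
width: 88.1
grasp_force: 0.0
```

```bash
python3 look.py w17 hotplate:0 pallet:0 pallet_handle:52; python3 - <<'E'
from h import *
p,K,V=img("wrist")
for n,z in(("hotplate",0),("pallet",10)):
    for m in ctrl.masks_of(n,"wrist")[:1]:
        c=max(cv2.findContours(m["region"].astype(np.uint8),0,1)[0],key=cv2.contourArea).reshape(-1,2)
        w=np.array([at_z(K,V,q,z)[:2] for q in c],np.float32)
        print(n,m["score"],m["bbox"],cv2.minAreaRect(w))
E
```

```text
{'t': np.float64(49.25), 'qpos': array([-0.282,  0.184,  1.612, -0.   ,  1.346, -1.925]), 'ee_pos': array([ 539.367, -143.811,  372.572]), 'orientation': array([ 0.113, -3.139,  0.   ]), 'ft_force': array([-1.775,  0.191, -0.09 ]), 'width': np.float64(88.059), 'grasp_force': np.float64(0.0)}
hotplate [109.4 177.6] 0.72 [ 570.7 -397.3    0. ]
hotplate [265.3 277.1] 0.5 [ 719.5 -146.1    0. ]
pallet_handle [389.8 142.8] 0.69 [485.8   9.4  52. ]
hotplate 0.83 [3.9, 94.8, 190.3, 247.2] ((568.5127563476562, -402.7954406738281), (231.88450622558594, 251.7265167236328), 6.385733127593994)
pallet 0.98 [272.2, 89.5, 393.7, 197.3] ((495.250244140625, -59.35877990722656), (151.2637481689453, 178.5742950439453), 5.5630669593811035)
```

View pics/w17.png

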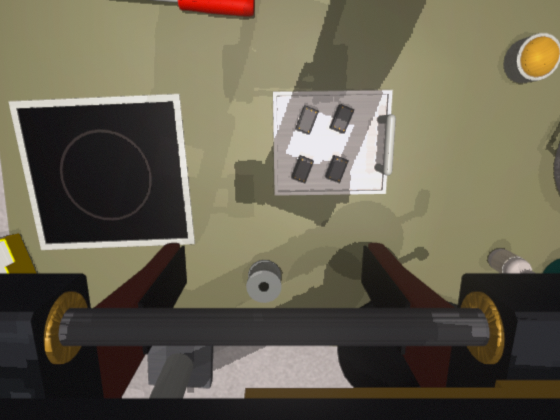

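The picture shows the plate corners at (12,101), (180,95), (192,242) and (40,249), and the pallet corners at (274,92), (392,91), (386,194) and (274,194). The handle is at (390,145). The modules are still standing.

```bash
python3 - <<'E'
from h import *
import pickle
D,K,V=pickle.load(open("pics/w17.pkl","rb"))
for q,z in(((12,101),(180,95),(192,242),(40,249)),0),(((274,92),(392,91),(386,194),(274,194)),10):
    w=np.array([at_z(K,V,x,z)[:2] for x in q]); e=[w[1]-w[0],w[2]-w[3]]; f=[w[3]-w[0],w[2]-w[1]]
    print(w.round(1).tolist(),w.mean(0).round(1),[np.degrees(np.arctan2(-v[0],v[1])).round(1) for v in e],[np.degrees(np.arctan2(v[1],v[0])).round(1) for v in f])
print(at_z(K,V,(106,175),0))
for x in((391,117),(388,173)): print(at_z(K,V,x,58))
E
```

```text
[[467.4, -534.5], [441.4, -289.0], [666.6, -268.6], [696.5, -515.5]] [ 568.  -401.9] [np.float64(6.0), np.float64(6.9)] [np.float64(4.7), np.float64(5.2)]
[[428.3, -152.5], [415.0, 15.1], [563.9, 29.3], [576.2, -141.9]] [495.8 -62.5] [np.float64(4.6), np.float64(4.1)] [np.float64(4.1), np.float64(5.4)]
[ 566.99692541 -402.30719564    0.        ]
[452.45121514   3.86586414  58.        ]
[526.15426294  11.24751976  58.        ]
```

```bash
python3 plan.py 489.5 9 150 489.5 9 35 561.5 -330.5 35 561.5 -330.5 200
```

```text
{'t': np.float64(49.6), 'qpos': array([-0.276,  0.182,  1.614,  0.   ,  1.346, -1.924]), 'ee_pos': array([ 539.408, -140.212,  373.153]), 'orientation': array([-0.122,  3.139,  0.   ]), 'ft_force': array([-0.478,  0.042, -0.069]), 'width': np.float64(87.824), 'grasp_force': np.float64(0.0)}
[490.   9. 150.] units [0.765 3.052 4.463] min rows 5
[490.   9.  35.] units [ 0.  -0.   2.3] min rows 2
[ 562. -330.   35.] units [-9.100e-01 -6.881e+00 -1.000e-03] min rows 6
[ 562. -330.  200.] units [-0.   0.  -3.3] min rows 3
```

Emit:
apply_moves(targets=[[0.2, [0.15, 0.6, 0.85], [0, 0, 0]], [0.2, [0.15, 0.6, 0.85], [0, 0, 0]], [0.2, [0.15, 0.6, 0.85], [0, 0, 0]], [0.2, [0.15, 0.6, 0.85], [0, 0, 0]], [0.2, [0.15, 0.62, 0.85], [0, 0, 0]], [0.2, [0, 0, 0], [0, 0, 0]], [0.2, [0, 0, 0], [0, 0, 0]]])

```text
t: 50.48
ee_pos: [491.7, 6.5, 161.6]
orientation: [-0.121, 3.137, -0.0]
ft_force: [0.8, -0.1, 0.3]
width: 52.6
grasp_force: 0.0
```

```bash
python3 plan.py 489.5 9 35; python3 look.py w18 pallet_handle:52 pallet:0
```

```text
{'t': np.float64(50.475), 'qpos': array([-0.011,  0.317,  1.968, -0.   ,  0.855, -1.659]), 'ee_pos': array([491.706,   6.507, 161.626]), 'orientation': array([-0.121,  3.137, -0.   ]), 'ft_force': array([ 0.844, -0.106,  0.258]), 'width': np.float64(52.555), 'grasp_force': np.float64(0.0)}
[490.   9.  35.] units [0.045 0.054 2.532] min rows 3
{'t': np.float64(50.475), 'qpos': array([-0.011,  0.317,  1.968, -0.   ,  0.855, -1.659]), 'ee_pos': array([491.706,   6.507, 161.626]), 'orientation': array([-0.121,  3.137, -0.   ]), 'ft_force': array([ 0.844, -0.106,  0.258]), 'width': np.float64(52.555), 'grasp_force': np.float64(0.0)}
pallet_handle [276.7 205.4] 0.63 [487.5   7.7  52. ]
pallet [201.4 196.8] 0.56 [496.9 -62.9   0. ]
```

Emit:
apply_moves(targets=[[0.2, [0.05, 0.04, 0.8], [0, 0, 0]], [0.2, [0, 0, 0.8], [0, 0, 0]], [0.2, [0, 0, 0.6], [0, 0, 0]], [0.2, [0, 0, 0.3], [0, 0, 0]], [0.2, [0, 0, 0], [0, 0, 0]], [-1, [0, 0, 0], [0, 0, 0]], [-1, [0, 0, 0], [0, 0, 0]], [-1, [0, 0, 0], [0, 0, 0]]])

```text
t: 51.62
ee_pos: [488.4, 8.2, 36.3]
orientation: [-0.119, 3.138, -0.0]
ft_force: [0.3, 0.1, -0.1]
width: 26.2
grasp_force: 0.0
```

Emit:
apply_moves(targets=[[-1, [0, 0, 0], [0, 0, 0]], [-1, [0, 0, 0], [0, 0, 0]], [-1, [0, 0, 0], [0, 0, 0]], [-1, [0, 0, 0], [0, 0, 0]]])

```text
t: 52.12
ee_pos: [488.1, 8.5, 35.8]
orientation: [-0.119, 3.139, 0.0]
ft_force: [-1.1, 3.6, 5.1]
width: 11.0
grasp_force: 30.0
```

Emit:
apply_moves(targets=[[-1, [-0.01, -0.1, 0], [0, 0, 0]], [-1, [-0.03, -0.2, 0], [0, 0, 0]], [-1, [-0.04, -0.3, 0], [0, 0, 0]], [-1, [-0.04, -0.3, 0], [0, 0, 0]], [-1, [-0.04, -0.3, 0], [0, 0, 0]], [-1, [-0.04, -0.3, 0], [0, 0, 0]], [-1, [-0.04, -0.3, 0], [0, 0, 0]], [-1, [-0.04, -0.3, 0], [0, 0, 0]]])

```text
t: 53.12
ee_pos: [509.1, -94.4, 35.8]
orientation: [0.118, -3.138, -0.003]
ft_force: [-2.3, 12.1, 9.6]
width: 11.5
grasp_force: 30.0
```

Emit:
apply_moves(targets=[[-1, [-0.046, -0.35, 0], [0, 0, 0]], [-1, [-0.046, -0.35, 0], [0, 0, 0]], [-1, [-0.046, -0.35, 0], [0, 0, 0]], [-1, [-0.046, -0.35, 0], [0, 0, 0]], [-1, [-0.046, -0.35, 0], [0, 0, 0]], [-1, [-0.046, -0.35, 0], [0, 0, 0]], [-1, [-0.046, -0.35, 0], [0, 0, 0]], [-1, [-0.046, -0.35, 0], [0, 0, 0]]])

```text
t: 54.12
ee_pos: [537.6, -231.7, 35.8]
orientation: [0.118, -3.136, -0.006]
ft_force: [-2.6, 13.8, 12.3]
width: 11.2
grasp_force: 30.0
```

```bash
python3 plan.py 560.5 -331 36;python3 pal.py
```

```text
{'t': np.float64(54.125), 'qpos': array([-0.428,  0.634,  1.808,  0.003,  0.705, -2.077]), 'ee_pos': array([ 537.598, -231.675,   35.836]), 'orientation': array([ 0.118, -3.136, -0.006]), 'ft_force': array([-2.608, 13.776, 12.341]), 'width': np.float64(11.161), 'grasp_force': np.float64(30.039)}
[ 560. -331.   36.] units [-0.308 -2.015 -0.012] min rows 2
scene pallet 0.68 [ 543.5 -295.1    0. ]
scene pallet_handle 0.76 [ 542.8 -237.8   52. ]
```

Emit:
apply_moves(targets=[[-1, [-0.05, -0.35, 0], [0, 0, 0]], [-1, [-0.05, -0.35, 0], [0, 0, 0]], [-1, [-0.05, -0.35, 0], [0, 0, 0]], [-1, [-0.05, -0.35, 0], [0, 0, 0]], [-1, [-0.05, -0.3, 0], [0, 0, 0]], [-1, [-0.04, -0.2, 0], [0, 0, 0]], [-1, [-0.02, -0.1, 0], [0, 0, 0]], [-1, [0, 0, 0], [0, 0, 0]]])

```text
t: 55.42
ee_pos: [560.8, -330.2, 35.8]
orientation: [0.118, -3.137, -0.006]
ft_force: [-3.4, 10.3, 11.3]
width: 11.3
grasp_force: 30.1
```

Emit:
apply_moves(targets=[[0.2, [0, 0, 0], [0, 0, 0]], [0.2, [0, 0, 0], [0, 0, 0]], [0.2, [0, 0, 0], [0, 0, 0]], [0.2, [0, 0, 0], [0, 0, 0]], [0.2, [0, 0, -0.7], [0, 0, 0]], [0.2, [0, 0, -0.9], [0, 0, 0]], [0.2, [0, 0, -0.9], [0, 0, 0]], [0.2, [0, 0, -0.9], [0, 0, 0]]])

```text
t: 56.42
ee_pos: [561.7, -332.2, 207.0]
orientation: [0.119, -3.139, 0.0]
ft_force: [1.2, -0.6, 0.2]
width: 52.6
grasp_force: 0.0
```

Emit:
apply_moves(targets=[[1, [0, -0.5, -0.9], [0, 0, 0]], [1, [0, -0.5, -0.9], [0, 0, 0]], [1, [0, 0, -0.3], [0, 0, 0]], [1, [0, 0, 0], [0, 0, 0]]])

```text
t: 56.92
ee_pos: [565.6, -381.7, 310.6]
orientation: [-0.119, 3.139, -0.0]
ft_force: [0.5, 1.0, 0.2]
width: 86.7
grasp_force: 0.0
```

```bash
python3 look.py w19 hotplate:0 pallet:0 pallet_handle:52; python3 - <<'E'
from h import *
p,K,V=img("wrist")
for m in ctrl.masks_of("pallet","wrist")[:1]:
    c=max(cv2.findContours(m["region"].astype(np.uint8),0,1)[0],key=cv2.contourArea).reshape(-1,2)
    print(m["score"],m["bbox"],cv2.minAreaRect(np.array([at_z(K,V,q,10)[:2] for q in c],np.float32)))
p,K,V=img("top")
for n,z in(("hood_mouth",195),("hood_grip",275)):
    for r in ctrl.pinpoint(n,"top")[:2]: print(n,np.round(r["xy"]),round(r["score"],2),at_z(K,V,r["xy"],z).round(1))
E
```

```text
{'t': np.float64(56.925), 'qpos': array([-0.611,  0.431,  1.409,  0.   ,  1.301, -2.258]), 'ee_pos': array([ 565.567, -381.655,  310.629]), 'orientation': array([-0.119,  3.139, -0.   ]), 'ft_force': array([0.474, 0.95 , 0.212]), 'width': np.float64(86.725), 'grasp_force': np.float64(0.0)}
hotplate [421.9 288.9] 0.31 [ 718.9 -150.8    0. ]
pallet [257.8 175.3] 0.82 [ 568.2 -404.3    0. ]
pallet [268.6 148.2] 0.71 [ 530.8 -392.2    0. ]
pallet_handle [312.3 180.8] 0.57 [ 562.1 -335.8   52. ]
0.8 [187.5, 116.1, 321.5, 233.2] ((567.3410034179688, -403.3302001953125), (151.66831970214844, 170.4191436767578), 3.6031179428100586)
hood_mouth [282. 153.] 0.84 [690.8   3.  195. ]
hood_mouth [386. 203.] 0.31 [ 534.5 -287.2  195. ]
hood_grip [252. 162.] 0.64 [642.   88.2 275. ]
hood_grip [419. 215.] 0.22 [ 487.1 -348.2  275. ]
```

View pics/w19.png

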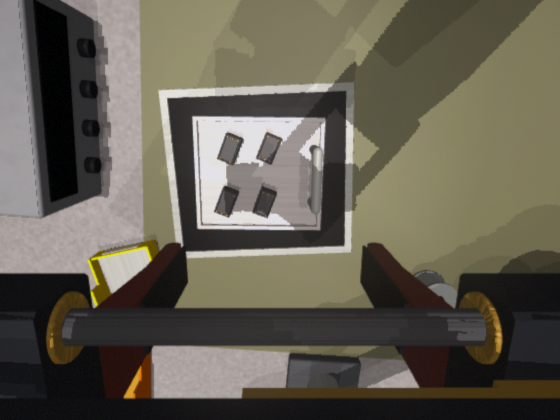

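The loaded pallet sits centred and square on the plate: its centre measures (567.5,-403) with about 4° yaw, and the modules are standing. The hood is last. I'll rise, turn, and look at the grip from above.

Emit:
apply_moves(targets=[[1, [0, 0, -0.9], [0, 0, 0]], [1, [0, 0, -0.9], [0, 0, 0.0985]], [1, [0, 0, 0], [0, 0, 0.0985]], [1, [0, 0, 0], [0, 0, 0.0985]], [1, [0, 0, 0], [0, 0, 0.0985]], [1, [0, 0, 0], [0, 0, 0.0985]], [1, [0, 0, 0], [0, 0, 0.0985]], [1, [0, 0, 0], [0, 0, 0.0985]]])

```text
t: 58.38
ee_pos: [565.6, -381.9, 400.3]
orientation: [-1.523, -2.747, -0.0]
ft_force: [0.3, 1.5, 0.2]
width: 88.1
grasp_force: 0.0
```

Emit:
apply_moves(targets=[[1, [0.71, 0.63, 0], [0, 0, 0]], [1, [0.71, 0.63, 0], [0, 0, 0]], [1, [0.71, 0.63, 0], [0, 0, 0]], [1, [0.71, 0.63, 0], [0, 0, 0]], [1, [0.71, 0.63, 0], [0, 0, 0]], [1, [0.71, 0.63, 0], [0, 0, 0]], [1, [0.71, 0.63, 0], [0, 0, 0]], [1, [0, 0, 0], [0, 0, 0]]])

```text
t: 59.38
ee_pos: [619.5, -51.3, 400.5]
orientation: [-1.51, -2.754, -0.001]
ft_force: [0.0, -0.1, 0.9]
width: 87.7
grasp_force: 0.0
```

```bash
python3 look.py w20 hood_grip:275 hood_mouth:195
```

```text
{'t': np.float64(59.375), 'qpos': array([-0.102,  0.274,  1.437,  0.   ,  1.431, -0.67 ]), 'ee_pos': array([619.523, -51.266, 400.478]), 'orientation': array([-1.510e+00, -2.754e+00, -1.000e-03]), 'ft_force': array([ 0.008, -0.086,  0.896]), 'width': np.float64(87.685), 'grasp_force': np.float64(0.0)}
hood_grip [405.3  77.5] 0.9 [650.6  89.  275. ]
```

Emit:
apply_moves(targets=[[1, [0.71, 0.63, 0], [0, 0, 0]], [1, [0.71, 0.63, 0], [0, 0, 0]], [1, [0.5, 0.5, 0], [0, 0, 0]], [1, [0, 0, 0], [0, 0, 0]]])

```text
t: 60.02
ee_pos: [642.7, 74.6, 400.2]
orientation: [-1.514, -2.752, 0.0]
ft_force: [-0.3, -0.3, 0.5]
width: 87.8
grasp_force: 0.0
```

```bash
python3 look.py w21 hood_grip:275 hood_mouth:195; python3 - <<'E'
from h import *
import pickle
a,b=[pickle.load(open(f"pics/{n}.pkl","rb"))[0] for n in("w20","w21")]
for k in a:
    if k in b: print(k,tri([a[k],b[k]]).round(1))
E
```

```text
{'t': np.float64(60.025), 'qpos': array([ 0.097,  0.317,  1.379,  0.   ,  1.446, -0.468]), 'ee_pos': array([642.692,  74.55 , 400.236]), 'orientation': array([-1.514, -2.752,  0.   ]), 'ft_force': array([-0.317, -0.258,  0.486]), 'width': np.float64(87.759), 'grasp_force': np.float64(0.0)}
hood_grip [289.5 198.9] 0.68 [650.6  86.  275. ]
hood_grip [649.3  87.1 281.6]
```

View pics/w21.png

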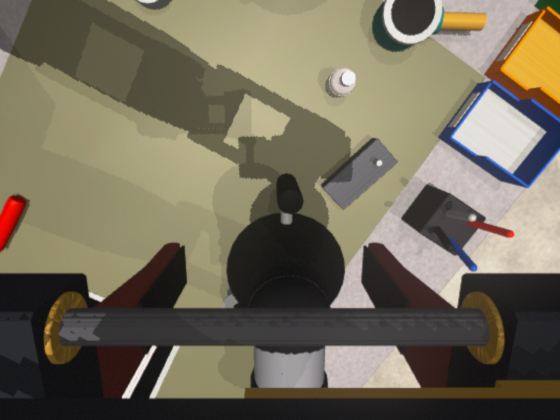

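The grip post's top is at pixel (288,184), with the hood cone straight below it at (286,270). So the arm lies along the tool's x axis at about 122° and the hinge is near (886,−285). That is 339 mm from the plate centre, so the geometry agrees. I'll cage the post loosely with the fingers and swing it.

Emit:
apply_moves(targets=[[1, [0, 0, 0], [0, 0, 0.081]], [1, [0, 0, 0], [0, 0, 0.081]], [1, [0, 0, 0], [0, 0, 0.081]], [1, [0.21, 0.19, 0.7], [0, 0, 0]], [1, [0, 0, 0.8], [0, 0, 0]], [1, [0, 0, 0.8], [0, 0, 0]], [1, [0, 0, 0.37], [0, 0, 0]], [1, [0, 0, 0], [0, 0, 0]]])

```text
t: 61.18
ee_pos: [649.4, 85.0, 266.3]
orientation: [-2.011, -2.412, 0.002]
ft_force: [0.4, -0.4, 0.6]
width: 87.8
grasp_force: 0.0
```

```bash
python3 plan.py 650 86.5 266; python3 look.py w22 hood_grip:285
```

```text
{'t': np.float64(61.175), 'qpos': array([ 0.112,  0.425,  1.519, -0.   ,  1.199, -0.069]), 'ee_pos': array([649.398,  84.97 , 266.29 ]), 'orientation': array([-2.011e+00, -2.412e+00,  2.000e-03]), 'ft_force': array([ 0.382, -0.366,  0.634]), 'width': np.float64(87.791), 'grasp_force': np.float64(0.0)}
[650.  86. 266.] units [0.028 0.017 0.006] min rows 1
{'t': np.float64(61.175), 'qpos': array([ 0.112,  0.425,  1.519, -0.   ,  1.199, -0.069]), 'ee_pos': array([649.398,  84.97 , 266.29 ]), 'orientation': array([-2.011e+00, -2.412e+00,  2.000e-03]), 'ft_force': array([ 0.382, -0.366,  0.634]), 'width': np.float64(87.791), 'grasp_force': np.float64(0.0)}
hood_grip [274.4 261. ] 0.76 [647.8  93.  285. ]
```

View pics/w22.png

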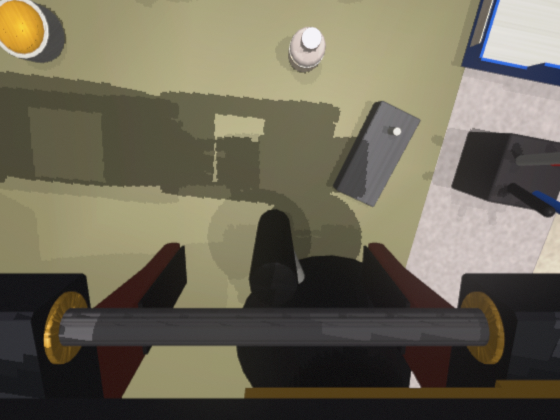

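The post stands midway between the open fingers, around (274,240). I'll close to a loose cage.

Emit:
apply_moves(targets=[[-0.41, [0, 0, 0], [0, 0, 0]], [-0.41, [0, 0, 0], [0, 0, 0]], [-0.41, [0, 0, 0], [0, 0, 0]], [-0.41, [0, 0, 0], [0, 0, 0]], [-0.41, [0, 0, 0], [0, 0, 0]], [-0.41, [0, 0, 0], [0, 0, 0]]])

```text
t: 62.02
ee_pos: [649.8, 86.1, 267.0]
orientation: [-2.01, -2.414, 0.0]
ft_force: [-0.8, -0.2, -0.7]
width: 31.3
grasp_force: 0.0
```

```bash
st='st()'; python3 - <<'E'
from h import *
import pickle
st()
D,K,V=pickle.load(open("pics/w22.pkl","rb"))
for r in(212,225): print(at_z(K,V,(274.5,r),298))
E
```

```text
{'t': np.float64(62.025), 'qpos': array([ 0.114,  0.425,  1.519,  0.   ,  1.198, -0.068]), 'ee_pos': array([649.776,  86.078, 267.035]), 'orientation': array([-2.01 , -2.414,  0.   ]), 'ft_force': array([-0.811, -0.196, -0.675]), 'width': np.float64(31.27), 'grasp_force': np.float64(0.0)}
[643.25699713 118.23683072 298.        ]
[644.19981022 113.07536403 298.        ]
```

Emit:
apply_moves(targets=[[-0.45, [0.06, 0, 0], [0, 0, 0]], [-0.45, [0, 0, 0], [0, 0, 0]], [-0.45, [-0.158, -0.367, 0], [0, 0, -0.0289]], [-0.45, [-0.158, -0.367, 0], [0, 0, -0.0289]], [-0.45, [-0.158, -0.367, 0], [0, 0, -0.0289]], [-0.45, [-0.158, -0.367, 0], [0, 0, -0.0289]], [-0.45, [-0.158, -0.367, 0], [0, 0, -0.0289]], [-0.45, [-0.158, -0.367, 0], [0, 0, -0.0289]]])

```text
t: 63.02
ee_pos: [557.8, 11.6, 267.2]
orientation: [1.661, 2.665, 0.001]
ft_force: [2.0, 0.5, -0.5]
width: 23.9
grasp_force: 0.8
```

```bash
cat > arc.py <<'E'
from h import *
o=ctrl.get_obs(); st(); h=np.array([885.8,-285.]); d=o["ee_pos"][:2]-h
M=R.from_rotvec(o["orientation"]).as_matrix(); print("radius",np.linalg.norm(d).round(1),"arm angle",np.degrees(np.arctan2(d[1],d[0]))%360,"yaw",np.degrees(np.arctan2(M[1,0],M[0,0]))%360)
p,K,V=img("wrist","arc.png")
for r in ctrl.pinpoint("hood_grip","wrist")[:1]: print("grip",np.round(r["xy"]),round(r["score"],2),at_z(K,V,r["xy"],275).round(1))
p,K,V=img("top","arct.png")
for n,z in(("hood_mouth",195),("hood_grip",275)):
    for r in ctrl.pinpoint(n,"top")[:2]: print(n,np.round(r["xy"]),round(r["score"],2),at_z(K,V,r["xy"],z).round(1))
E
python3 arc.py
```

```text
{'t': np.float64(63.025), 'qpos': array([-1.000e-03,  2.740e-01,  1.739e+00,  0.000e+00,  1.128e+00,
       -4.570e-01]), 'ee_pos': array([557.85 ,  11.556, 267.226]), 'orientation': array([1.661e+00, 2.665e+00, 1.000e-03]), 'ft_force': array([ 2.043,  0.522, -0.528]), 'width': np.float64(23.877), 'grasp_force': np.float64(0.826)}
radius 442.2 arm angle 137.87787691432783 yaw 116.12594613670841
grip [276. 266.] 0.8 [557.7  13.  275. ]
```

Tracking well at 2 N. I'll carry on round the arc.

Emit:
apply_moves(targets=[[-0.45, [-0.158, -0.367, 0], [0, 0, -0.0289]], [-0.45, [-0.158, -0.367, 0], [0, 0, -0.0289]], [-0.45, [-0.158, -0.367, 0], [0, 0, -0.0289]], [-0.45, [-0.158, -0.367, 0], [0, 0, -0.0289]], [-0.45, [-0.158, -0.367, 0], [0, 0, -0.0289]], [-0.45, [-0.158, -0.367, 0], [0, 0, -0.0289]], [-0.45, [-0.158, -0.367, 0], [0, 0, -0.0289]], [-0.45, [-0.158, -0.367, 0], [0, 0, -0.0289]]])

```text
t: 64.28
ee_pos: [475.7, -123.6, 267.3]
orientation: [1.153, 2.921, 0.001]
ft_force: [2.5, 0.2, -0.3]
width: 24.1
grasp_force: 0.8
```

```bash
python3 arc.py
```

```text
{'t': np.float64(64.275), 'qpos': array([-2.790e-01,  1.700e-01,  1.876e+00,  1.000e-03,  1.095e+00,
       -1.098e+00]), 'ee_pos': array([ 475.705, -123.642,  267.292]), 'orientation': array([1.153e+00, 2.921e+00, 1.000e-03]), 'ft_force': array([ 2.536,  0.242, -0.263]), 'width': np.float64(24.079), 'grasp_force': np.float64(0.786)}
radius 440.7 arm angle 158.52208704260326 yaw 136.92120930588462
grip [277. 266.] 0.73 [ 475.4 -122.1  275. ]
hood_mouth [419. 211.] 0.54 [ 511.2 -377.9  195. ]
hood_grip [239. 150.] 0.61 [677.4 121.5 275. ]
```

Emit:
apply_moves(targets=[[-0.45, [-0.158, -0.367, 0], [0, 0, -0.0289]], [-0.45, [-0.158, -0.367, 0], [0, 0, -0.0289]], [-0.45, [-0.158, -0.367, 0], [0, 0, -0.0289]], [-0.45, [-0.158, -0.367, 0], [0, 0, -0.0289]], [-0.45, [-0.158, -0.367, 0], [0, 0, -0.0289]], [-0.45, [-0.158, -0.367, 0], [0, 0, -0.0289]], [-0.45, [-0.158, -0.367, 0], [0, 0, -0.0289]], [-0.45, [-0.158, -0.367, 0], [0, 0, -0.0289]]])

```text
t: 65.53
ee_pos: [445.9, -279.4, 267.1]
orientation: [0.607, 3.082, 0.001]
ft_force: [1.9, 1.2, 0.1]
width: 23.8
grasp_force: 0.8
```

```bash
python3 arc.py
```

```text
{'t': np.float64(65.525), 'qpos': array([-5.830e-01,  2.250e-01,  1.805e+00,  1.000e-03,  1.111e+00,
       -1.765e+00]), 'ee_pos': array([ 445.906, -279.376,  267.08 ]), 'orientation': array([6.070e-01, 3.082e+00, 1.000e-03]), 'ft_force': array([1.913, 1.152, 0.138]), 'width': np.float64(23.825), 'grasp_force': np.float64(0.82)}
radius 439.9 arm angle 179.2674637158231 yaw 157.72880075536258
grip [274. 267.] 0.85 [ 444.7 -279.3  275. ]
hood_mouth [384. 202.] 0.94 [ 539.6 -282.5  195. ]
hood_grip [394. 232.] 0.68 [ 443.5 -278.5  275. ]
hood_grip [169. 233.] 0.29 [457.2 305.8 275. ]
```

Emit:
apply_moves(targets=[[-0.45, [-0.158, -0.367, 0], [0, 0, -0.0289]], [-0.45, [-0.158, -0.367, 0], [0, 0, -0.0289]], [-0.45, [-0.158, -0.367, 0], [0, 0, -0.0289]], [-0.45, [-0.158, -0.367, 0], [0, 0, -0.0289]], [-0.45, [-0.158, -0.367, 0], [0, 0, -0.0289]], [-0.45, [-0.158, -0.367, 0], [0, 0, -0.0289]], [-0.45, [-0.158, -0.367, 0], [0, 0, -0.0289]], [-0.45, [-0.158, -0.367, 0], [0, 0, -0.0289]]])

```text
t: 66.78
ee_pos: [473.4, -435.3, 266.9]
orientation: [-0.04, -3.141, -0.002]
ft_force: [1.2, 1.3, 1.7]
width: 24.2
grasp_force: 0.8
```

```bash
python3 arc.py
```

```text
{'t': np.float64(66.775), 'qpos': array([-7.620e-01,  4.060e-01,  1.547e+00,  1.000e-03,  1.189e+00,
       -2.308e+00]), 'ee_pos': array([ 473.379, -435.288,  266.93 ]), 'orientation': array([-4.000e-02, -3.141e+00, -2.000e-03]), 'ft_force': array([1.245, 1.297, 1.695]), 'width': np.float64(24.227), 'grasp_force': np.float64(0.755)}
radius 439.0 arm angle 200.02201130725703 yaw 178.53635936157443
hood_mouth [428. 191.] 0.75 [ 567.5 -409.   195. ]
```

The mouth is measured at (567.5,−409), about 7 mm from the plate centre. I'll open, rise and verify.

Emit:
apply_moves(targets=[[0.3, [0, 0, 0], [0, 0, 0]], [0.3, [0, 0, 0], [0, 0, 0]], [0.3, [0, 0, 0], [0, 0, 0]], [0.3, [0, 0, -0.5], [0, 0, 0]], [0.3, [0, 0, -0.9], [0, 0, 0]], [0.3, [0, 0, -0.9], [0, 0, 0]], [0.3, [0.5, 0, -0.7], [0, 0, 0]], [0.3, [0, 0, 0], [0, 0, 0]]])

```text
t: 68.03
ee_pos: [447.6, -436.5, 420.8]
orientation: [0.044, 3.137, -0.007]
ft_force: [-0.1, -0.4, -0.4]
width: 57.2
grasp_force: 0.0
```

```bash
python3 arc.py; python3 - <<'E'
from h import *
p,K,V=img("scene","sc_end.png")
for n,z in(("lid_knob",102),("lid",60),("pallet",0),("hood_mouth",195)):
    for r in ctrl.pinpoint(n,"scene")[:1]: print(n,np.round(r["xy"]),round(r["score"],2),at_z(K,V,r["xy"],z).round(1))
E
```

```text
{'t': np.float64(68.025), 'qpos': array([-0.792,  0.267,  1.403, -0.   ,  1.465, -2.334]), 'ee_pos': array([ 447.65 , -436.45 ,  420.755]), 'orientation': array([ 0.044,  3.137, -0.007]), 'ft_force': array([-0.123, -0.405, -0.413]), 'width': np.float64(57.242), 'grasp_force': np.float64(0.0)}
radius 463.6 arm angle 199.06810376182176 yaw 178.38746144033644
grip [276. 227.] 0.78 [ 473.2 -436.6  275. ]
hood_mouth [427. 195.] 0.66 [ 555.  -405.5  195. ]
hood_grip [452. 218.] 0.55 [ 474.9 -433.5  275. ]
lid_knob [353. 157.] 0.74 [492.9 368.4 102. ]
lid [ 79. 289.] 0.74 [ 285.4 -429.5   60. ]
pallet [164. 369.] 0.71 [ 564.4 -396.2    0. ]
```

View pics/sc_end.png

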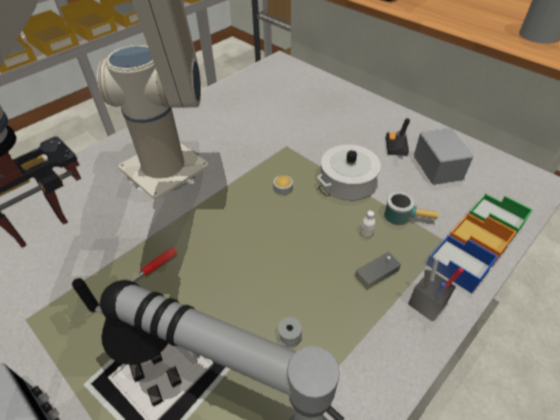

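The final scene shows the lid on the pot at (350,170), and the hood over the loaded pallet on the plate near (150,360). The bystanders are undisturbed and the gripper is clear, so I'm handing in.

```bash
python3 -c "
from workcell import ctrl
print(ctrl.close_job())"
```

```text
the job is handed in; nothing more can be done
None
```

I handed the job in: all four modules stand pins up in the pallet, the lid is home on the pot, the pallet is within about 2 mm of the plate centre, and the hood mouth is 5–15 mm from it; the hand-in returned no verdict.

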